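Run a wet-glazed cup round the drying lane and clamp its carrier at the stop

TASK

Push the wooden carrier with the wet-glazed cup along the guide rails, round the bend and up against the end stop, without forcing or lifting it and without touching the cup. Then take the spring clamp from the far end of the rail and clip it, well pressed down, onto either rail about a centimetre behind the carrier so that it cannot creep back. Leave the other things on the bench where they are.

Things in the scene. Friction and masses are not known exactly. Their poses are not given: they have to be found in the camera images.
- lane: Fixed drying lane: 6 mm thick grey plate with two upright aluminium flat-bar rails (4 mm thick, tops 34 mm above the bench), 78 mm clear between them: straight entry leg, 90 degree left-hand bend, straight exit leg. Origin on the bench at the centre of the bend's arc; z up, x = entry direction, y = exit direction. Bend: centre-line radius 120 mm, rail faces at 81 and 159 mm.
- bend_start (a point): Centre-line of the lane where the entry leg ends and the bend starts, on the plate, 6 mm above the bench: lane frame (0, -120, 6) mm. The entry leg runs along the lane's +x up to here; its open, slightly flared end lies 180 mm before this point. Axes as the lane's.
- bend_end (a point): Centre-line of the lane where the bend ends and the exit leg starts, on the plate: lane frame (120, 0, 6) mm. The exit leg runs along the lane's +y from here for 315 mm. Axes as the lane's.
- outer_rail (a point): Mid-plane and top edge of the outer rail on the exit leg: lane frame (161, 60, 34) mm. The rail is straight along the lane's y, from 60 mm before this point to 255 mm past it. The inner rail stands 82 mm to the -x side of it. Axes as the lane's.
- stop_face (a point): The end stop: an aluminium bar 74 mm wide and 24 mm high with a rubber face, bolted across the exit leg. This point is the middle of its rubber face, 16 mm above the bench, on the lane's centre-line; axes as the lane's (y = exit direction).
- carrier: Loose plywood carrier in the entry leg, 96 mm long (x, travel direction) x 70 mm wide (y) x 20 mm thick, vertical corners rounded to 18 mm radius; about 0.35 kg, slides on the plate with about 2 to 3 N of push. Origin at the centre of its underside (6 mm above the bench). The rails leave it 4 mm play each side, so it must turn with the bend.
- carrier_front (a point): Middle of the carrier's front end face, 10 mm above its underside; x forward.
- carrier_rear (a point): Middle of the carrier's flat rear end face, where it is pushed, 10 mm above its underside; x forward.
- cup_center (a point): Centre of the white wet-glazed cup that stands loose on the middle of the carrier: 72 mm rim diameter, 60 mm tall, about 0.16 kg, this point half-way up. Its rim stands 86 mm above the bench.
- clamp_grip (a point): Steel spring clamp with black grips, upright astride the outer rail beyond the stop, 20 mm long along the rail, 90 g. This point is between its handles, at the height to squeeze: 36 mm above its pivot pin, 17 mm below the handle tops, 80 mm above the bench as parked. x across the rail (squeeze along it), y along the rail. Handles 42 mm wide overall here, 20 mm when squeezed fully (about 9 N).
- clamp_tips (a point): Middle between the clamp's jaw pads (10 mm high), 61 mm below clamp_grip; the tips are 5 mm lower. Squeezing the handles opens the jaws to 20 mm. As parked the jaws reach 20 mm down the rail; at 24 mm the pivot pin rests on the rail's top edge.
- clamp_jaw (a joint): Opening angle of the clamp's jaws, rad: 0 when biting the 4 mm rail, -0.08 when closed on nothing, 0.56 when fully open; sprung shut (biting with about 6 N).
- bowl: Bystander: terracotta bowl, 124 mm across, 58 mm high; origin under its centre.
- bisque_cup: Bystander: empty bisque cup, 72 mm across, 60 mm high, on the bench.
- bisque_cup2: Bystander: a second such cup.
- glaze_jar: Bystander: white jar with black cap, 64 mm across, 75 mm high.
- sponge: Bystander: sponge block 85 x 55 x 30 mm, on the bench inside the bend.
- brush: Bystander: glaze brush lying on the bench.
- test_tile: Bystander: terracotta test tile 50 x 50 x 8 mm, on the bench beside the exit leg's inner rail.
- weight: Bystander: small brass weight, 44 mm across, 50 mm high.
Mind the look-alikes: they are no part of the job. What is meant by the part that bears clamp_grip is not blue, and is the smaller of those in its own colour.

How it is judged:
On the way, in this order (a step that is already met when the one before it is completed fails the run):
1. the carrier is up against the end stop, the cup standing on it (y of carrier_front in the frame of stop_face above -0.008 m and x of carrier_front in the frame of stop_face between -0.012 and 0.012 m and x of cup_center in the frame of carrier between -0.014 and 0.014 m and y of cup_center in the frame of carrier between -0.014 and 0.014 m and angle between cup_center's own z axis and vertical below 0.1 rad), for 0.3 s.
2. the clamp bites the rail close behind the carrier, let go (all of step 1 and (x of clamp_tips in the frame of lane between 0.156 and 0.166 m or x of clamp_tips in the frame of lane between 0.074 and 0.084 m) and z of clamp_tips in the frame of lane below 0.027 m and x of clamp_grip in the frame of carrier_rear between -0.042 and -0.006 m and angle between clamp_grip's own z axis and vertical below 0.2 rad and value of joint clamp_jaw between -0.07 and 0.08 rad and contact force between clamp and lane above 2 N and contact force between the fingers and clamp below 0.3 N), for 0.3 s.
At the end, for the whole second after the job is handed in: Carrier's front within 8 mm of the stop; cup upright within 14 mm of the carrier's middle; clamp let go, upright, biting either straight rail, jaws at least 12 mm down it, its middle at most 42 mm behind the carrier's rear face; all at rest, other things moved under 30 mm (all of step 2 and linear speed of carrier below 0.01 m/s and linear speed of clamp below 0.02 m/s); the robot touches nothing.
It fails at once if the wet cup is touched by the robot or the clamp (contact force between any of the arm, the fingers, clamp and cup above 0.3 N).
It fails at once if the carrier is forced (over 35 N) (contact force between the fingers and carrier above 35 N).
It fails at once if the carrier is lifted or tipped out of the lane (z of carrier in the frame of lane above 0.014 m or angle between carrier's own z axis and vertical above 0.12 rad).
It fails at once if another thing on the bench is moved by more than 30 mm (distance of any of bowl, bisque_cup, bisque_cup2, glaze_jar, sponge, brush, test_tile, weight from where it was at the start of the episode above 0.03 m).
It also fails if it takes over 72 s, if anything falls off the work surface, if the arm or the gripper's body presses on something with over 40 N, if the wrist force passes 120 N, or if a joint passes its speed limit or range.

ROBOT

A 6-joint arm with a two-finger parallel gripper is mounted at the origin on the work surface. World frame = base frame: x ahead of the robot, y to its left, z up, the work surface at z = 0. Lengths are in m, angles in rad, forces in N, time in s.
With the tool pointing down it reaches from about 0.35 to 0.775 m from the base axis. Payload 7.3 kg.
Tool frame: the origin (TCP) lies at the very end of the fingers, on their centre line; the grasp point (between the pads) lies 19 mm behind it; x points along the fingers, y is the direction in which the jaws open and shut, and the axes are right-handed (so a half turn about x gives the same grasp; the last joint's range is limited). The gripper opens to 92 mm and grips with 3 to 60 N. Pads are 19 mm wide; open, the fingers measure 130 mm over their backs; the gripper's body (75 mm by 190 mm) begins 47 mm behind the grasp point.
Start: joints at [0.966, 0.342, 1.524, -0, 1.275, -0.146], TCP at [0.232, 0.471, 0.227] pointing down, gripper open.
Joint ranges: [-2.53, 2.53], [-0.77, 2.02], [0.04, 2.7], [-1, 4.14], [0.28, 2.66], [-3.11, 3.11]. Speed limits (rad/s): [2.57, 2.57, 3.14, 3.14, 3.14, 3.14].

INTERFACE

Orientations are given as [roll, pitch, yaw] about the fixed x, y, z axes, in that order (R = Rz(yaw) Ry(pitch) Rx(roll)).
In Python, from cell import robot gives the robot as it stands.
- The arm moves only by the tool play_rows, never from a script. Its argument "moves" is a list that holds one entry, the list of rows, each a list of 5 numbers: the shift along the tool's x, y, z in m, then the turn about the tool's x in degrees, then the opening, from -1 (shut) to 1 (fully open), so that 0 is half open. A call has exactly 10 rows; each row shifts and turns the pose as measured when the row begins, along the tool's axes as they then stand; what a row does not reach is not made up. A row lasts 1/10 s, in which the tool goes at most 50 mm and 8.59 degrees, less where a joint would pass 70% of its speed; a pose out of reach is approached as far as the arm can. A call with a gripper value outside its range is refused whole. The fingers move at their own pace and stop on an object; "grip_force" is the grip in N (left out, the last holds). Time passes only in rows, so rows that do not move let the fingers close, or fill a call up. It gives the time, the measured TCP pose, the force and the opening at its end, in the units of the state.
- robot.observe(): the state, without advancing time (a new reading comes with each control period).
- robot.read_camera(name): name is "side" or "top"; returns the picture (420x560x3 uint8, red, green, blue); there is no depth.
- robot.get_calibration(name): a dict with "mtx" (3x3 intrinsics, pixels), "k1" (the pictures are not rectified: a ray, as slopes to the right and down, at radius r is drawn at 1 + k1 r^2 times it, then the intrinsics apply), "view" (4x4, takes a point from world to camera coordinates). Camera axes: x right, y up, looking along -z (the intrinsics and any distortion apply to the point x, -y, -z); pixel columns grow to the right and rows downward; lengths in m; the calibration is good to about 2 mm. A picture is of the moment at which its call begins. get_calibration takes no time and is no camera call.
- robot.hand_in(): hands the job in, once; it reports no verdict.
Trained networks look in the newest picture that a camera, given by its name, has taken for a name from the list of things; names that differ only in an ending like _2 or _b are one class to them, and where a whole thing is asked for, a point or a joint stands for the part that bears it (a point fixed in the world has none). Each returns a list of dicts, best first, with "score" (0 to 1); they miss things now and then, are a little off and sometimes report something else, mostly with a low value. They report only what shows in the picture. A call takes as long as a camera call. They do not tell look-alikes from the thing itself.
- robot.spot_in(camera, label): "point" ([column, row] in pixels, amid what is visible of it).
The state is a dict: "time": time; "qpos": joint angles; "qvel": joint speeds; "joint_efforts": joint torques, N m; "tool_pos": TCP position; "tool_rot": TCP orientation; "contact_force": force on the tool from outside, world axes, zero at the start; "torque": the same for the moment, N m; "opening": finger opening in m.
Only numpy, scipy, OpenCV 4.12 (cv2) and the standard library are available. Lean on these libraries where they do the work, as an engineer would, in place of code of your own. Each camera call takes 0.05 s, during which the arm holds its last target.

## Working session

There is one attempt and no reset: what is moved stays moved. The work goes in short steps, Python scripts to look and compute and a tool call to move; the robot and the scene stay as the last step left them, time stands still between calls to the robot, and variables do not carry over. Pictures are saved under pics/ and viewed, and the job is handed in when it is done.

Besides the shell and the picture viewer there is one more tool, called after "Request:" in YAML: its name, and indented under it one key for each argument. play_rows: Moves the arm, as the interface text tells. Its arguments: {"type":"object","properties":{"moves":{"type":"array"},"grip_force":{"type":"number"}},"required":["moves"]}

```bash
ls; mkdir -p pics; python3 - <<'E'
from cell import robot
import cv2
o=robot.observe();print(o)
for n in("side","top"):
    im=robot.read_camera(n);cv2.imwrite(f"pics/{n}0.png",cv2.cvtColor(im,cv2.COLOR_RGB2BGR))
    print(robot.get_calibration(n))
    for l in["lane","carrier","cup_center","clamp_grip","clamp_tips","stop_face","carrier_rear","carrier_front","bend_start","bend_end","outer_rail"]:
        try:print(n,l,[(round(d["score"],2),[round(v) for v in d["point"]]) for d in robot.spot_in(n,l)])
        except Exception as e:print(n,l,e)
print(robot.observe()["time"])
E
```

```text
pics
{'time': 0.0, 'qpos': array([ 9.66018572e-01,  3.42703329e-01,  1.52501927e+00, -3.36574570e-05,
        1.27538156e+00, -1.45974131e-01]), 'qvel': array([-0.00036608, -0.00023951, -0.00221268, -0.00097995,  0.00011244,
       -0.00073941]), 'joint_efforts': array([-5.64980655e-04, -4.31251931e+01, -2.44218367e+01,  7.17659807e-02,
        5.59488160e-02, -8.07101901e-05]), 'tool_pos': array([0.2322543 , 0.47038078, 0.22605424]), 'tool_rot': array([-1.69548046,  1.56928449, -2.15427426]), 'contact_force': array([ 0.09524253,  0.48661462, -0.90624904]), 'torque': array([-0.05892074,  0.04081164,  0.03494863]), 'opening': 0.09176255334453808}
{'mtx': array([[406.29589527,   0.        , 278.60651136],
       [  0.        , 406.29589527, 203.40548623],
       [  0.        ,   0.        ,   1.        ]]), 'k1': 0.018918990578805032, 'view': array([[ 0.82308665, -0.56775943,  0.01332698, -0.48577318],
       [ 0.27507772,  0.41909341,  0.86527045, -0.21233382],
       [-0.4968507 , -0.7085266 ,  0.50112816, -0.88434172],
       [ 0.        ,  0.        ,  0.        ,  1.        ]])}
s
[... 779 characters left out ...]

       [ 0.99208646, -0.01902344,  0.12410707, -0.56694144],
       [-0.12427701, -0.00802319,  0.99221512, -0.88608214],
       [ 0.        ,  0.        ,  0.        ,  1.        ]])}
top lane [(0.68, [318, 219])]
top carrier [(0.88, [337, 266]), (0.58, [343, 141])]
top cup_center [(0.93, [355, 268])]
top clamp_grip [(0.68, [181, 145]), (0.63, [137, 199])]
top clamp_tips [(0.75, [180, 146]), (0.74, [411, 159]), (0.69, [137, 200]), (0.65, [190, 178])]
top stop_face [(0.77, [234, 204]), (0.17, [249, 138])]
top carrier_rear [(0.78, [339, 269])]
top carrier_front [(0.55, [343, 272]), (0.17, [318, 217])]
top bend_start []
top bend_end [(0.64, [316, 216])]
top outer_rail [(0.83, [317, 218])]
1.2
```

```bash
python3 - <<'E'
import cv2
for n in("side","top"):
    im=cv2.imread(f"pics/{n}0.png");cv2.imwrite(f"pics/{n}0b.png",cv2.resize(im,(800,600),interpolation=cv2.INTER_CUBIC))
    c=im[120:330,60:460] if n=="side" else im[90:330,80:480]
    cv2.imwrite(f"pics/{n}0c.png",cv2.resize(c,None,fx=2,fy=2,interpolation=cv2.INTER_CUBIC))
E
```

```text
(no output)
```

View pics/side0b.png

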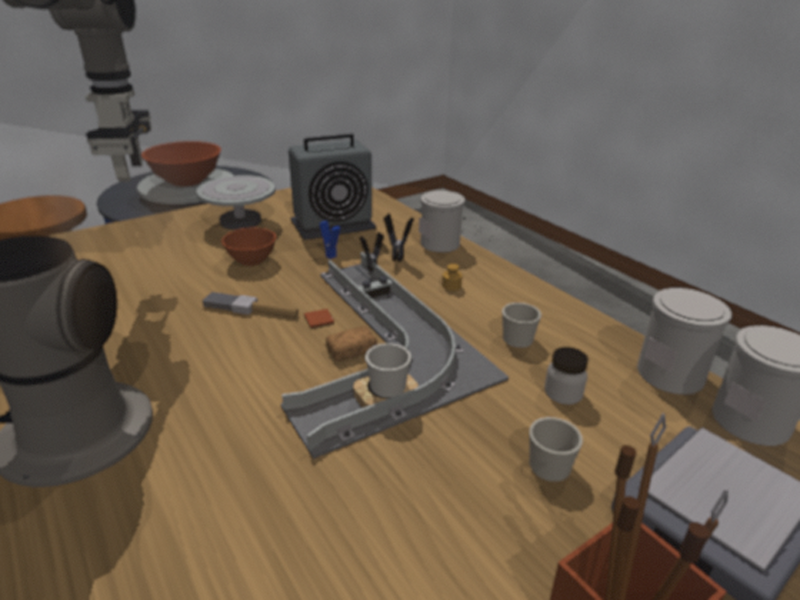

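View pics/top0b.png

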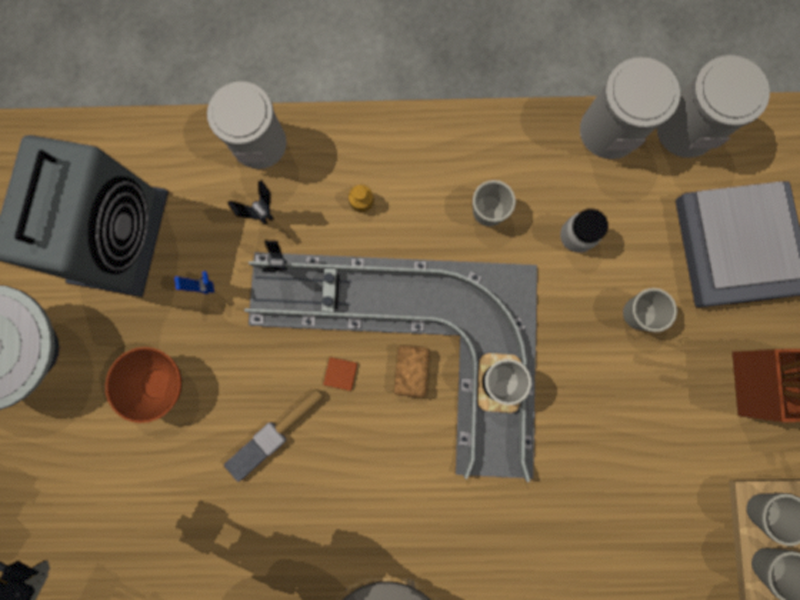

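View pics/top0c.png

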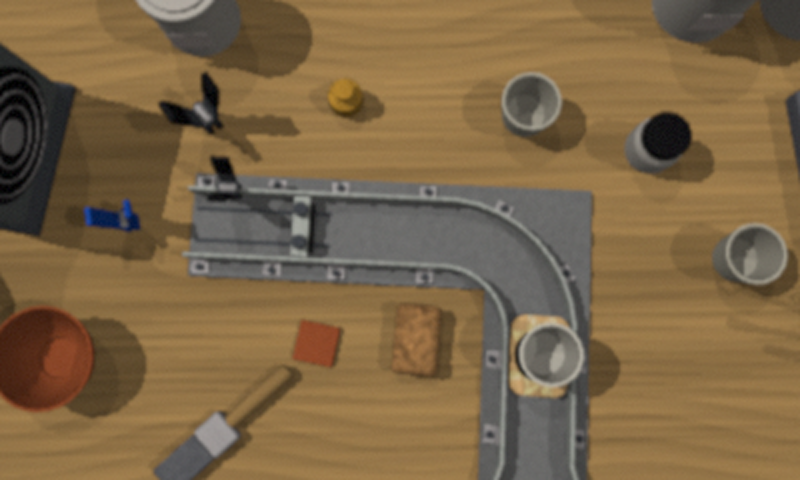

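View pics/side0c.png

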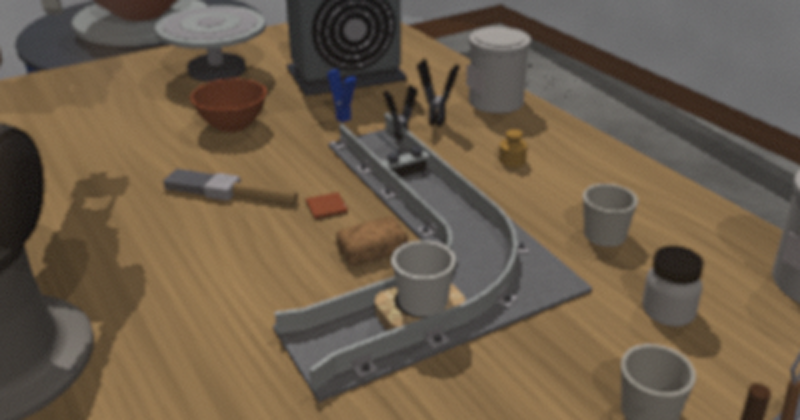

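```bash
cat > h.py <<'E'
import numpy as np, cv2
from cell import robot
def proj(n,P):
    c=robot.get_calibration(n);P=np.atleast_2d(P);V=c["view"];q=P@V[:3,:3].T+V[:3,3]
    s=np.c_[q[:,0]/-q[:,2],-q[:,1]/-q[:,2]];s=s*(1+c["k1"]*(s**2).sum(1,keepdims=True))
    M=c["mtx"];return np.c_[s[:,0]*M[0,0]+M[0,2],s[:,1]*M[1,1]+M[1,2]]
def ray(n,uv):
    c=robot.get_calibration(n);M=c["mtx"];V=c["view"]
    d=np.array([(uv[0]-M[0,2])/M[0,0],(uv[1]-M[1,2])/M[1,1]]);s=d.copy()
    for _ in range(5): s=d/(1+c["k1"]*(s@s))
    R=V[:3,:3];return -R.T@V[:3,3], R.T@np.array([s[0],-s[1],-1.])
def atz(n,uv,z):
    o,d=ray(n,uv);return o+d*(z-o[2])/d[2]
def tri(uvs,uvt):
    A=[];b=[]
    L=[ray("side",uvs),ray("top",uvt)]
    (o1,d1),(o2,d2)=L
    t=np.linalg.lstsq(np.c_[d1,-d2],o2-o1,rcond=None)[0]
    p,q=o1+t[0]*d1,o2+t[1]*d2
    return (p+q)/2,np.linalg.norm(p-q)
def lane2w(pose,P):
    x,y,a=pose;P=np.atleast_2d(P).astype(float)
    c,s=np.cos(a),np.sin(a)
    return np.c_[x+c*P[:,0]-s*P[:,1],y+s*P[:,0]+c*P[:,1],P[:,2]]
def w2lane(pose,P):
    x,y,a=pose;P=np.atleast_2d(P).astype(float)
    c,s=np.cos(a),np.sin(a);dx,dy=P[:,0]-x,P[:,1]-y
    return np.c_[c*dx+s*dy,-s*dx+c*dy,P[:,2]]
E
python3 - <<'E'
from h import *
cr=lambda u,v:(80+u/2,90+v/2)
oe=atz("top",cr(190,188),.034);ie=atz("top",cr(185,253),.034)
ob=atz("top",cr(440,198),.034)
print(oe,ie,np.linalg.norm(oe-ie),ob)
# exit direction
d=oe-ob;yaw=np.arctan2(d[1],d[0])-np.pi/2
c,s=np.cos(yaw),np.sin(yaw)
org=oe[:2]-np.array([[c,-s],[s,c]])@[.161,.315]
print(org,yaw)
E
```

```text
[0.64046516 0.22441799 0.034     ] [0.56027355 0.2292151  0.034     ] 0.0803349640543784 [ 0.6219251  -0.08184617  0.034     ]
[ 0.4607253 -0.0802779] -0.060462391104087354
```

```bash
cat >> h.py <<'E'
def railpts(r0=None):
    P=[]
    for xr,rr in((.161,.161),(.079,.079)):
        for y in np.linspace(.31,0,80):P.append((xr,y,.034))
        for t in np.linspace(0,-np.pi/2,40):P.append((rr*np.cos(t),rr*np.sin(t),.034))
        for x in np.linspace(0,-.15,40):P.append((x,-rr,.034))
    return np.array(P)
E
python3 - <<'E'
from h import *
from scipy.optimize import minimize
im={n:cv2.imread(f"pics/{n}0.png") for n in("side","top")}
g={}
for n in im:
    a=cv2.cvtColor(im[n],cv2.COLOR_BGR2GRAY).astype(np.float32)
    # top-hat: bright thin ridges
    g[n]=cv2.GaussianBlur(cv2.morphologyEx(a,cv2.MORPH_TOPHAT,np.ones((7,7))),(0,0),1.0)
P=railpts()
def cost(p,ns=("top",)):
    c=0
    for n in ns:
        uv=proj(n,lane2w(p,P)).astype(np.float32)
        c-=cv2.remap(g[n],uv[:,:1].copy(),uv[:,1:].copy(),cv2.INTER_LINEAR).mean()
    return c
p0=np.array([.4607,-.0803,-.06])
for ns in(("top",),("top","side"),("side",)):
    best=min((minimize(cost,p0+np.array(d),args=(ns,),method="Nelder-Mead",options=dict(initial_simplex=p0+np.array(d)+np.array([[0,0,0],[.006,0,0],[0,.006,0],[0,0,.03]]),xatol=1e-5)) for d in [(0,0,0),(.008,0,0),(-.008,0,0),(0,.01,.02),(0,-.01,-.02)]),key=lambda r:r.fun)
    print(ns,best.x,best.fun,cost(best.x,("top",)),cost(best.x,("side",)))
    if ns==("top",):pb=best.x
p=pb
for n in im:
    o=cv2.resize(im[n],None,fx=4,fy=4,interpolation=cv2.INTER_CUBIC)
    for u,v in proj(n,lane2w(p,P)):cv2.circle(o,(int(u*4+1.5),int(v*4+1.5)),1,(0,0,255),-1)
    o=o[480:1320,320:1840] if n=="side" else o[660:1360,640:1600]
    cv2.imwrite(f"pics/{n}0fit.png",cv2.resize(o,(800,int(800*o.shape[0]/o.shape[1]))))
E
```

```text
('top',) [ 0.46212832 -0.07571061 -0.06657043] -28.855676651000977 -28.855677 -16.839077
('top', 'side') [ 0.46218119 -0.07542162 -0.06603762] -45.72899627685547 -28.811108 -16.917887
('side',) [ 0.46294107 -0.07406032 -0.06170478] -17.01092529296875 -28.117924 -17.010925
```

View pics/top0fit.png

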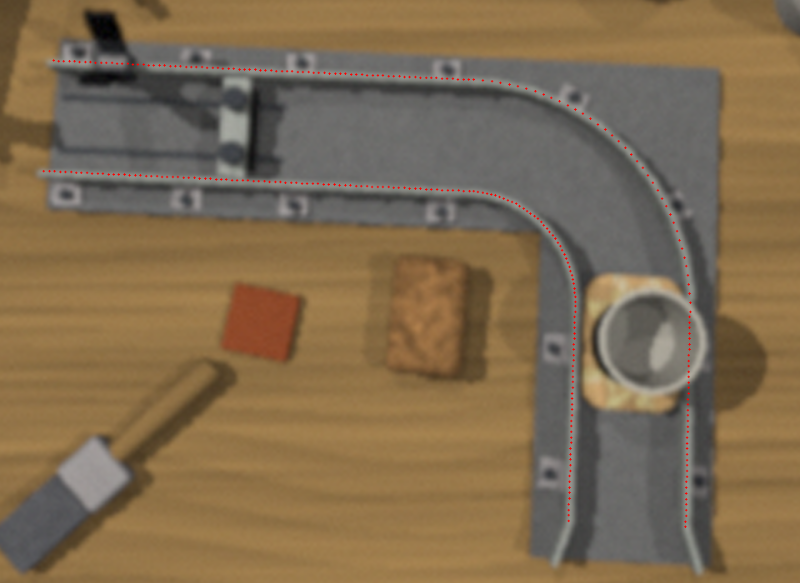

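View pics/side0fit.png

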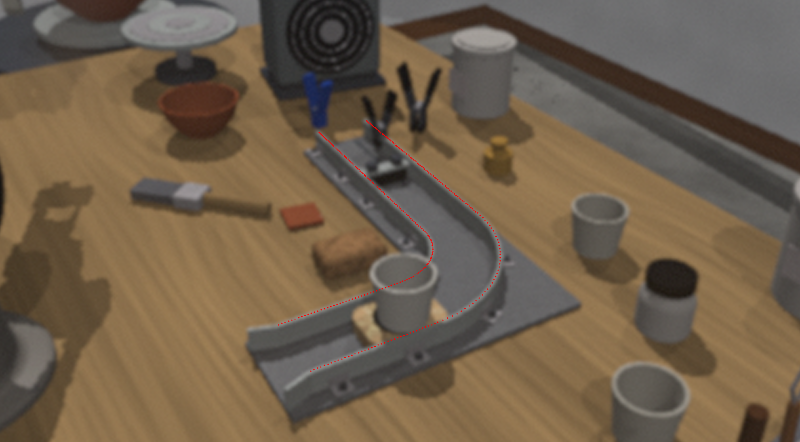

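```bash
python3 - <<'E'
from h import *
s=cv2.imread("pics/side0.png");t=cv2.imread("pics/top0.png")
a=cv2.resize(s[150:220,215:315],None,fx=8,fy=8,interpolation=cv2.INTER_CUBIC)
b=cv2.resize(t[120:220,160:260],None,fx=6,fy=6,interpolation=cv2.INTER_CUBIC)
c=cv2.resize(t[235:335,315:390],None,fx=6,fy=6,interpolation=cv2.INTER_CUBIC)
cv2.imwrite("pics/clS.png",a);cv2.imwrite("pics/clT.png",b);cv2.imwrite("pics/carT.png",c)
for n in("side","top"):
    print(n,ray(n,(280,210))[0])
Z=[robot.observe()["tool_pos"][2] for _ in range(3)];print(Z)
o=robot.observe()
from scipy.spatial.transform import Rotation as R
print(R.from_euler("xyz",o["tool_rot"]).as_matrix().round(4))
E
```

```text
side [ 0.01885591 -0.81339423  0.63336861]
top [ 0.45200449 -0.0363918   0.94935454]
[np.float64(0.226741797919878), np.float64(0.226741797919878), np.float64(0.226741797919878)]
[[ 0.000e+00  4.429e-01  8.966e-01]
 [ 1.000e-04  8.966e-01 -4.429e-01]
 [-1.000e+00  1.000e-04  0.000e+00]]
```

View pics/clS.png

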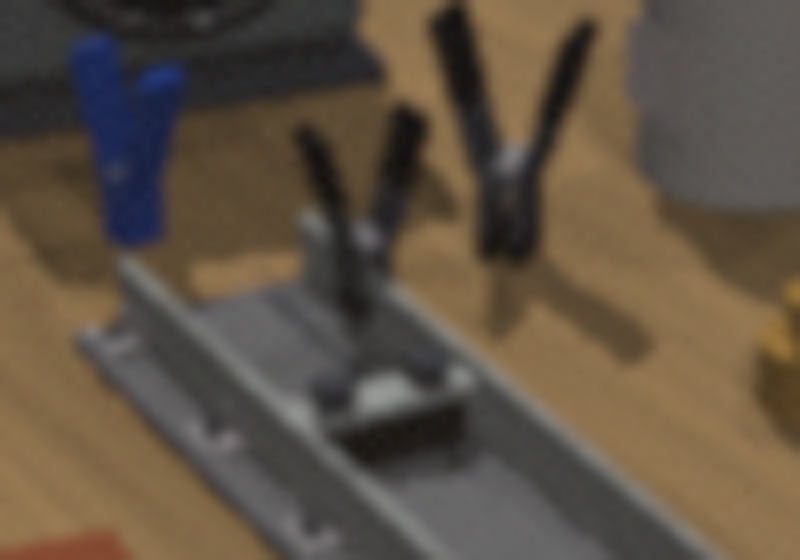

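View pics/clT.png

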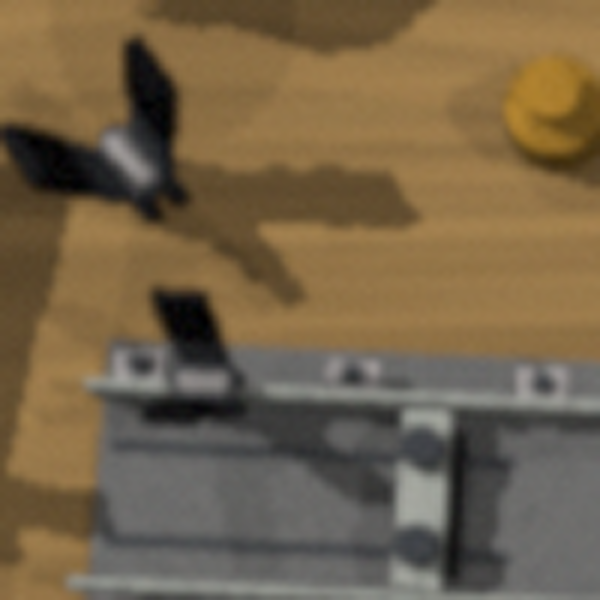

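View pics/carT.png

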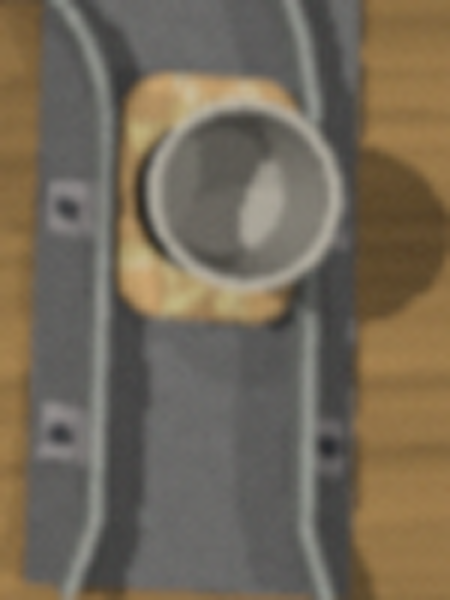

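```bash
python3 - <<'E'
from h import *
L=(.4622,-.0756,-.066)
T=lambda u,v:(160+(u+.5)/6-.5,120+(v+.5)/6-.5)
S=lambda u,v:(215+(u+.5)/8-.5,150+(v+.5)/8-.5)
C=lambda u,v:(315+(u+.5)/6-.5,235+(v+.5)/6-.5)
f=lambda p:(w2lane(L,p)[0]*1000).round(1)
p,e=tri(S(408,112),T(181,293));print("outer tip",f(p),e)
p,e=tri(S(362,232),T(203,380));print("pivot",f(p),e)
print("pivot z44 top",f(atz("top",T(203,380),.044)), "side",f(atz("side",S(362,232),.044)))
print("handle tip z97 top",f(atz("top",T(181,293),.097)))
print("handles in side tips",f(atz("side",S(305,130),.097)),f(atz("side",S(408,112),.097)))
# predict projections of clamp
for y in(.26,.27,.28):
    P=lane2w(L,[(.161-.024,y,.097),(.161+.024,y,.097),(.161,y,.044)])
    print(y,((proj("side",P)-[215,150])*8).round(),((proj("top",P)-[160,120])*6).round())
# carrier
print("front",f(atz("top",C(210,73),.026)),"rear",f(atz("top",C(200,322),.026)),"left",f(atz("top",C(118,210),.026)))
# cup
print("cup rim",f(atz("top",C(245,197),.086)))
# stop: front edge top z? 24 high on plate->.030 
print("stop",f(atz("top",T(452,500),.03)),f(atz("top",T(452,500),.028)),f(atz("top",T(400,500),.03)), f(atz("top",T(462,480),.006)))
E
```

```text
outer tip [182.2 262.4  97. ] 0.004494273981224889
pivot [159.3 262.6  49.3] 0.001446941425932539
pivot z44 top [161.  263.6  44. ] side [163.6 272.1  44. ]
handle tip z97 top [184.2 261.4  97. ]
handles in side tips [136.5 267.8  97. ] [179.9 262.9  97. ]
0.26 [[312. 134.]
 [419. 109.]
 [367. 242.]] [[173. 412.]
 [182. 289.]
 [209. 378.]]
0.27 [[300. 124.]
 [407.  99.]
 [355. 232.]] [[146. 411.]
 [156. 287.]
 [185. 377.]]
0.28 [[288. 115.]
 [395.  90.]
 [344. 222.]] [[120. 410.]
 [130. 286.]
 [160. 376.]]
front [  25.4 -121.3   26. ] rear [ -73.3 -119.8   26. ] left [-30.9 -86.   26. ]
cup rim [ -22.6 -125.1   86. ]
stop [118.7 161.6  30. ] [119.  161.9  28. ] [117.7 182.8  30. ] [130.7 161.2   6. ]
```

```bash
cat >> h.py <<'E'
from scipy.spatial.transform import Rotation as Rot
L=(.4622,-.0756,-.066)
def state():
    o=robot.observe();M=Rot.from_euler("xyz",o["tool_rot"]).as_matrix()
    return o,o["tool_pos"],np.degrees(np.arctan2(M[1,1],M[0,1]))
def plan(p,ang,wps,g=-1,pr=True):
    """wps: list of (x,y,z,angdeg) world per-row targets; prints rows"""
    out=[];p=np.array(p,float)
    for w in wps:
        d=np.array(w[:3])-p;a=np.radians(ang)
        ty=np.array([np.cos(a),np.sin(a)]);tz=np.array([np.sin(a),-np.cos(a)])  # x=-z; z = x cross y
        da=(w[3]-ang)
        out.append([round(-d[2],4),round(float(d[:2]@ty),4),round(float(d[:2]@tz),4),round(-da,2),g])
        p=np.array(w[:3]);ang=w[3]
    if pr:
        for i in range(0,len(out),10):print("[["+",".join(str(r) for r in out[i:i+10])+"]]")
    return out
E
python3 - <<'E'
from h import *
o,p,a=state();print(p,a)
t=lane2w(L,[(-.140,-.1205,0)])[0];print(t)
r0,az0=np.hypot(*p[:2]),np.arctan2(p[1],p[0]);r1,az1=np.hypot(*t[:2]),np.arctan2(t[1],t[0])
ae=np.degrees(L[2])-90
w=[]
for i in range(1,21):
    s=i/20;r=r0+(r1-r0)*s;az=az0+(az1-az0)*s
    w.append((r*np.cos(az),r*np.sin(az),.227+( .10-.227)*max(0,(s-.5)*2),a+(ae-a)*s))
plan(p,a,w)
E
```

```text
[0.23250186 0.47072578 0.2267418 ] 63.71007513792806
[ 0.31455758 -0.18660435  0.        ]
[[[np.float64(-0.0003), -0.0097, 0.0425, np.float64(7.87), -1],[np.float64(-0.0), -0.0074, 0.0424, np.float64(7.87), -1],[np.float64(-0.0), -0.0051, 0.042, np.float64(7.87), -1],[np.float64(-0.0), -0.0028, 0.0416, np.float64(7.87), -1],[np.float64(-0.0), -0.0007, 0.0411, np.float64(7.87), -1],[np.float64(-0.0), 0.0015, 0.0404, np.float64(7.87), -1],[np.float64(-0.0), 0.0035, 0.0396, np.float64(7.87), -1],[np.float64(-0.0), 0.0054, 0.0388, np.float64(7.87), -1],[np.float64(-0.0), 0.0073, 0.0378, np.float64(7.87), -1],[np.float64(-0.0), 0.0091, 0.0367, np.float64(7.87), -1]]]
[[[np.float64(0.0127), 0.0108, 0.0356, np.float64(7.87), -1],[np.float64(0.0127), 0.0124, 0.0344, np.float64(7.87), -1],[np.float64(0.0127), 0.0139, 0.0331, np.float64(7.87), -1],[np.float64(0.0127), 0.0153, 0.0318, np.float64(7.87), -1],[np.float64(0.0127), 0.0166, 0.0304, np.float64(7.87), -1],[np.float64(0.0127), 0.0177, 0.029, np.float64(7.87), -1],[np.float64(0.0127), 0.0188, 0.0276, np.float64(7.87), -1],[np.float64(0.0127), 0.0198, 0.0261, np.float64(7.87), -1],[np.float64(0.0127), 0.0207, 0.0246, np.float64(7.87), -1],[np.float64(0.0127), 0.0214, 0.023, np.float64(7.87), -1]]]
```

Request:
play_rows:
  moves:
    - [[0,-0.01,0.0425,7.87,-1],[0,-0.0075,0.0425,7.87,-1],[0,-0.005,0.042,7.87,-1],[0,-0.003,0.0415,7.87,-1],[0,-0.0005,0.041,7.87,-1],[0,0.0015,0.0405,7.87,-1],[0,0.0035,0.0395,7.87,-1],[0,0.0055,0.039,7.87,-1],[0,0.0075,0.038,7.87,-1],[0,0.009,0.0365,7.87,-1]]

```text
time: 2.2
tool_pos: [0.4268, 0.1157, 0.2263]
tool_rot: [2.557, 1.566, 0.68]
contact_force: [0.1, 0.3, 0.3]
opening: 0.0165
```

```bash
sed -i 's/round(-da,2)/round(float(-da),2)/;s/round(-d\[2\],4)/round(float(-d[2]),4)/' h.py; cat > p2.py <<'E'
from h import *
o,p,a=state();print(o["time"],p,a,o["opening"],o["contact_force"])
t=lane2w(L,[(-.140,-.1205,0)])[0];print(t)
r0,az0=np.hypot(*p[:2]),np.arctan2(p[1],p[0]);r1,az1=np.hypot(*t[:2]),np.arctan2(t[1],t[0])
ae=np.degrees(L[2])-90
w=[]
n=10
for i in range(1,n+1):
    s=i/n;r=r0+(r1-r0)*s;az=az0+(az1-az0)*s
    w.append((r*np.cos(az),r*np.sin(az),p[2]+( .09-p[2])*s,a+(ae-a)*s))
plan(p,a,w)
E
python3 p2.py
```

```text
2.2 [0.42679037 0.11571107 0.22625587] -17.54661615693207 0.01652563543524045 [0.142282   0.28235529 0.31879492]
[ 0.31455758 -0.18660435  0.        ]
[[[0.0136, 0.0112, 0.0341, 7.62, -1],[0.0136, 0.0126, 0.033, 7.62, -1],[0.0136, 0.014, 0.0318, 7.62, -1],[0.0136, 0.0153, 0.0305, 7.62, -1],[0.0136, 0.0164, 0.0292, 7.62, -1],[0.0136, 0.0175, 0.0278, 7.62, -1],[0.0136, 0.0185, 0.0265, 7.62, -1],[0.0136, 0.0194, 0.0251, 7.62, -1],[0.0136, 0.0202, 0.0237, 7.62, -1],[0.0136, 0.0209, 0.0222, 7.62, -1]]]
```

Request:
play_rows:
  moves:
    - [[0.0135,0.011,0.034,7.6,-1],[0.0135,0.0125,0.033,7.6,-1],[0.0135,0.014,0.032,7.6,-1],[0.0135,0.0155,0.0305,7.6,-1],[0.0135,0.0165,0.029,7.6,-1],[0.0135,0.0175,0.028,7.6,-1],[0.0135,0.0185,0.0265,7.6,-1],[0.0135,0.0195,0.025,7.6,-1],[0.0135,0.02,0.0235,7.6,-1],[0.0135,0.021,0.022,7.6,-1]]

```text
time: 3.2
tool_pos: [0.3096, -0.1978, 0.0883]
tool_rot: [3.138, 1.553, -0.124]
contact_force: [0.2, 0.2, 0.9]
opening: 0.0002
```

```bash
cat > st.py <<'E'
from h import *
import sys
o,p,a=state()
print("t",o["time"],"lane",(w2lane(L,[p])[0]*1000).round(1),"world",p.round(4),"ang",round(a,2),"lane ang",round(a-np.degrees(L[2]),2),"op",round(o["opening"],4),"F",o["contact_force"].round(2),"q",o["qpos"].round(2))
E
python3 st.py
```

```text
t 3.2 lane [-144.2 -132.    88.3] world [ 0.3096 -0.1978  0.0883] ang -96.91 lane ang -93.13 op 0.0002 F [0.16 0.16 0.92] q [-0.79  0.25  2.13  0.02  0.75  0.89]
```

Request:
play_rows:
  moves:
    - [[0.0,-0.0115,-0.004,-3.1,-1],[0.01,0,0,0,-1],[0.012,0,0,0,-1],[0.012,0,0,0,-1],[0.012,0,0,0,-1],[0.012,0,0,0,-1],[0.008,0,0,0,-1],[0.004,0,0,0,-1],[0,0,0,0,-1],[0,0,0,0,-1]]

```text
time: 4.2
tool_pos: [0.318, -0.1883, 0.017]
tool_rot: [2.98, 1.549, -0.224]
contact_force: [-0.1, -0.2, -0.5]
opening: 0.0003
```

```bash
python3 st.py; python3 -c "
from h import *
print(robot.observe()['tool_rot'])"
```

```text
t 4.2 lane [-136.4 -122.    17. ] world [ 0.318  -0.1883  0.017 ] ang -93.58 lane ang -89.8 op 0.0003 F [-0.12 -0.24 -0.49] q [-0.75  0.41  2.2   0.02  0.51  0.86]
[ 2.97966555  1.54882788 -0.22431635]
```

Request:
play_rows:
  moves:
    - [[0.003,0,0,0,-1],[0.003,0,0,0,-1],[0.002,0,0,0,-1],[0.001,0,0,0,-1],[0.001,0,0,0,-1],[0.001,0,0,0,-1],[0.001,0,0,0,-1],[0.001,0,0,0,-1],[0.001,0,0,0,-1],[0.001,0,0,0,-1]]

```text
time: 5.2
tool_pos: [0.319, -0.189, 0.0061]
tool_rot: [2.878, 1.544, -0.325]
contact_force: [-3.9, 2.4, 21.2]
opening: 0.0006
```

```bash
python3 st.py
```

```text
t 5.2 lane [-135.4 -122.6    6.1] world [ 0.319  -0.189   0.0061] ang -93.53 lane ang -89.75 op 0.0006 F [-3.92  2.45 21.19] q [-0.75  0.44  2.21  0.02  0.47  0.86]
```

Request:
play_rows:
  moves:
    - [[-0.008,0,0,0,-1],[-0.009,-0.0015,0,0.0,-1],[0,0,-0.008,0,-1],[0,0,-0.008,0,-1],[0,0,-0.008,0,-1],[0,0,-0.008,0,-1],[0,0,-0.006,0,-1],[0,0,0,0,-1],[0,0,0,0,-1],[0,0,0,0,-1]]

```text
time: 6.2
tool_pos: [0.3607, -0.1897, 0.0246]
tool_rot: [2.877, 1.544, -0.325]
contact_force: [0.0, 0.6, -0.4]
opening: 0.0005
```

```bash
python3 st.py;python3 - <<'E'
from h import *
for n in("side","top"):
    im=cv2.cvtColor(robot.read_camera(n),cv2.COLOR_RGB2BGR);cv2.imwrite(f"pics/{n}1.png",im)
    c=im[200:320,180:340] if n=="side" else im[200:350,280:440]
    cv2.imwrite(f"pics/{n}1c.png",cv2.resize(c,None,fx=4,fy=4,interpolation=cv2.INTER_CUBIC))
E
```

```text
t 6.2 lane [ -93.7 -120.5   24.6] world [ 0.3607 -0.1897  0.0246] ang -93.49 lane ang -89.71 op 0.0005 F [ 0.04  0.64 -0.38] q [-0.68  0.44  2.1   0.02  0.58  0.94]
```

View pics/side1c.png

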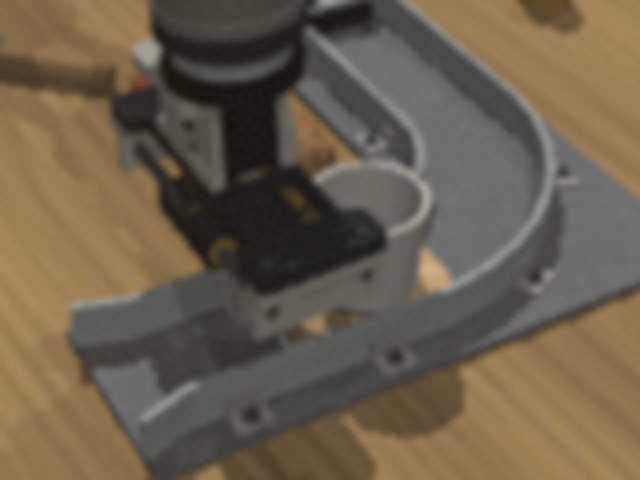

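View pics/top1c.png

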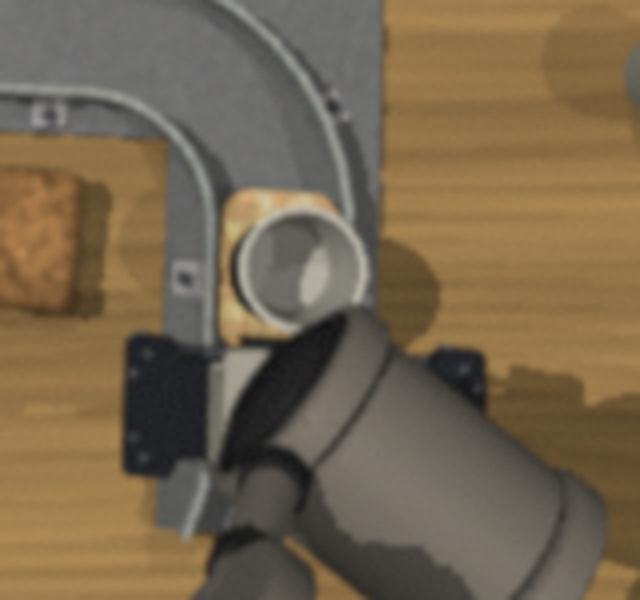

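```bash
cat >> h.py <<'E'
def path(s,off=.002):
    # centre line; s=0 at bend start; returns pos, and heading angle
    A=np.pi/2*.12
    if s<0: return np.array([s,-.12]),0.
    if s<A:
        t=s/.12;r=.12+off*min(1,min(s,A-s)/.02);return r*np.array([np.sin(t),-np.cos(t)]),t
    return np.array([.12,s-A]),np.pi/2
from scipy.optimize import brentq
def fing(s,back=.018+.0095):
    """s of rear guide point -> finger centre, heading"""
    p,_=path(s);f=lambda q:np.linalg.norm(path(q)[0]-p)-.06
    q=path(brentq(f,s+.03,s+.1))[0];u=(q-p)/.06
    return p-u*back,np.arctan2(u[1],u[0])
def sof(lanexy):
    """invert: s whose finger position projects nearest"""
    S=np.arange(-.12,.32,.0005);F=np.array([fing(s)[0] for s in S])
    return S[np.argmin(np.linalg.norm(F-np.array(lanexy),axis=1))]
def push(steps,z=.0227,lat=0,pts=None):
    o,p,a=state();l=w2lane(L,[p])[0];s=sof(l[:2])
    f,h=fing(s);d=l[:2]-f
    print("t",o["time"],"lane mm",(l*1000).round(1),"s",s,"lat err mm",(1000*(-d[0]*np.sin(h)+d[1]*np.cos(h))).round(1),"ang err",round(a-np.degrees(L[2])+90-np.degrees(h),2),"F",o["contact_force"].round(2),"rot",o["tool_rot"].round(3))
    w=[];n=len(steps);z0=p[2]
    for i,st in enumerate(steps):
        s+=st;f,h=fing(s);W=lane2w(L,[(f[0],f[1],0)])[0]
        k=(i+1)/min(n,5)
        w.append((W[0],W[1],z0+(z-z0)*min(1,k),np.degrees(h+L[2])-90))
    plan(p,a,w)
E
python3 -c "
from h import *
push([.0,.003,.003,.003,.003,.003,.003,.003,.003,0])"
```

```text
t 6.3 lane mm [ -93.8 -120.6   24.7] s -0.06649999999999995 lat err mm -0.6 ang err 0.28 F [-0.4  -0.17  0.7 ] rot [ 2.876  1.544 -0.327]
[[[0.0004, -0.0006, 0.0002, 0.28, -1],[0.0004, 0.0, -0.003, -0.0, -1],[0.0004, 0.0, -0.003, -0.0, -1],[0.0004, -0.0001, -0.003, 0.21, -1],[0.0004, -0.0001, -0.003, 0.19, -1],[-0.0, -0.0001, -0.003, 0.12, -1],[-0.0, -0.0, -0.003, 0.05, -1],[-0.0, -0.0, -0.003, -0.03, -1],[-0.0, 0.0, -0.003, -0.1, -1],[-0.0, 0.0, 0.0, -0.0, -1]]]
```

```bash
cat >> h.py <<'E'
def plan(p,ang,wps,g=-1,pr=True):
    out=[];p=np.array(p,float);o=robot.observe();R=Rot.from_euler("xyz",o["tool_rot"])
    for w in wps:
        d=R.inv().apply(np.array(w[:3])-p);tn=-((w[3]-ang+180)%360-180)
        out.append([round(float(v),4) for v in d]+[round(float(tn),1),g])
        R=R*Rot.from_euler("x",tn,degrees=True);p=np.array(w[:3]);ang=w[3]
    for i in range(0,len(out),10):print("[["+",".join(str([v+0. for v in r]) for r in out[i:i+10])+"]]")
E
python3 -c "
from h import *
push([.0,.003,.003,.003,.003,.003,.003,.003,.003,0])"
```

```text
t 6.3 lane mm [ -93.8 -120.6   24.7] s -0.06649999999999995 lat err mm -0.6 ang err 0.28 F [-0.4  -0.17  0.7 ] rot [ 2.876  1.544 -0.327]
[[[0.0004, -0.0006, 0.0002, 0.3, -1.0],[0.0005, 0.0, -0.003, 0.0, -1.0],[0.0005, 0.0, -0.003, 0.0, -1.0],[0.0005, -0.0001, -0.003, 0.2, -1.0],[0.0005, -0.0001, -0.003, 0.2, -1.0],[0.0001, -0.0001, -0.003, 0.1, -1.0],[0.0001, 0.0, -0.003, 0.0, -1.0],[0.0001, 0.0, -0.003, 0.0, -1.0],[0.0001, 0.0, -0.003, -0.1, -1.0],[0.0, 0.0, 0.0, 0.0, -1.0]]]
```

Request:
play_rows:
  moves:
    - [[0.0005,-0.0005,0,0.3,-1],[0.0005,0,-0.003,0,-1],[0.0005,0,-0.003,0,-1],[0.0005,0,-0.003,0.2,-1],[0.0005,0,-0.003,0.2,-1],[0.0001,0,-0.003,0.1,-1],[0.0001,0,-0.003,0,-1],[0.0001,0,-0.003,0,-1],[0.0001,0,-0.003,0,-1],[0,0,-0.001,0,-1]]

```text
time: 7.3
tool_pos: [0.3861, -0.1905, 0.0219]
tool_rot: [2.926, 1.548, -0.293]
contact_force: [-1.7, -0.3, -0.1]
opening: 0.0004
```

```bash
python3 -c "
from h import *
push([.004]*10)"
```

```text
t 7.3 lane mm [ -68.4 -119.6   21.9] s -0.040999999999999925 lat err mm 0.2 ang err -0.25 F [-1.73 -0.3  -0.07] rot [ 2.926  1.548 -0.293]
[[[-0.0001, 0.0004, -0.0039, -0.8, -1.0],[-0.0001, 0.0004, -0.004, -0.8, -1.0],[-0.0001, 0.0005, -0.004, -0.9, -1.0],[-0.0001, 0.0006, -0.004, -1.1, -1.0],[-0.0001, 0.0008, -0.004, -1.2, -1.0],[0.0001, 0.0009, -0.004, -1.3, -1.0],[0.0001, 0.0011, -0.004, -1.4, -1.0],[0.0001, 0.0012, -0.004, -1.6, -1.0],[0.0001, 0.0014, -0.004, -1.7, -1.0],[0.0001, 0.0016, -0.0039, -1.8, -1.0]]]
```

Request:
play_rows:
  moves:
    - [[-0.0004,0.0004,-0.004,-0.8,-1],[-0.0004,0.0004,-0.004,-0.8,-1],[-0.0003,0.0005,-0.004,-0.9,-1],[-0.0001,0.0006,-0.004,-1.1,-1],[0,0.0008,-0.004,-1.2,-1],[0.0001,0.0009,-0.004,-1.3,-1],[0.0001,0.0011,-0.004,-1.4,-1],[0.0001,0.0012,-0.004,-1.6,-1],[0.0001,0.0014,-0.004,-1.7,-1],[0.0001,0.0016,-0.004,-1.8,-1]]

```text
time: 8.3
tool_pos: [0.4293, -0.1993, 0.0234]
tool_rot: [2.701, 1.549, -0.279]
contact_force: [-2.7, -0.7, 0.5]
opening: 0.0007
```

```bash
python3 -c "
from h import *
push([.004]*10,z=.0228)
for n in('side','top'):
    im=cv2.cvtColor(robot.read_camera(n),cv2.COLOR_RGB2BGR)
    c=im[180:300,200:360] if n=='side' else im[180:330,280:440]
    cv2.imwrite(f'pics/{n}2c.png',cv2.resize(c,None,fx=4,fy=4,interpolation=cv2.INTER_CUBIC))
"
```

```text
t 8.3 lane mm [ -24.6 -125.6   23.4] s 0.002000000000000113 lat err mm 1.0 ang err -0.57 F [-2.66 -0.74  0.48] rot [ 2.701  1.549 -0.279]
[[[0.0002, 0.0033, -0.0036, -2.8, -1.0],[0.0002, 0.0023, -0.0039, -2.3, -1.0],[0.0002, 0.0023, -0.0039, -2.3, -1.0],[0.0002, 0.0024, -0.0039, -2.3, -1.0],[0.0002, 0.0021, -0.0039, -2.1, -1.0],[0.0001, 0.0019, -0.004, -1.9, -1.0],[0.0001, 0.0019, -0.004, -1.9, -1.0],[0.0001, 0.0019, -0.004, -1.9, -1.0],[0.0001, 0.0019, -0.004, -1.9, -1.0],[0.0001, 0.0019, -0.004, -1.9, -1.0]]]
```

View pics/top2c.png

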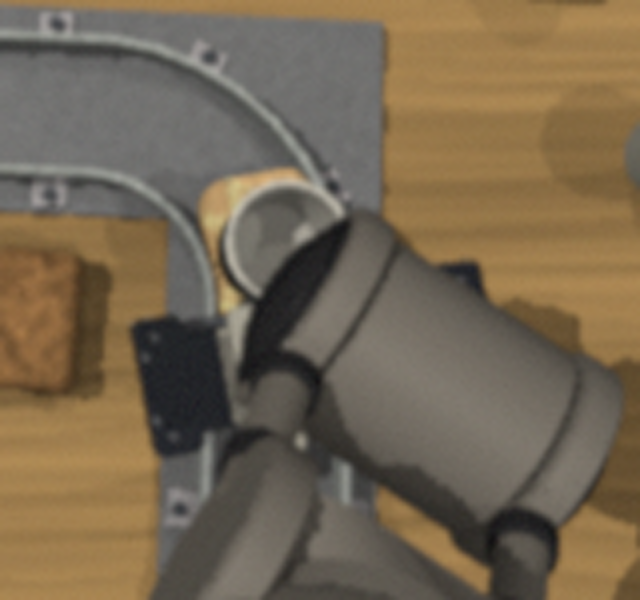

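View pics/side2c.png

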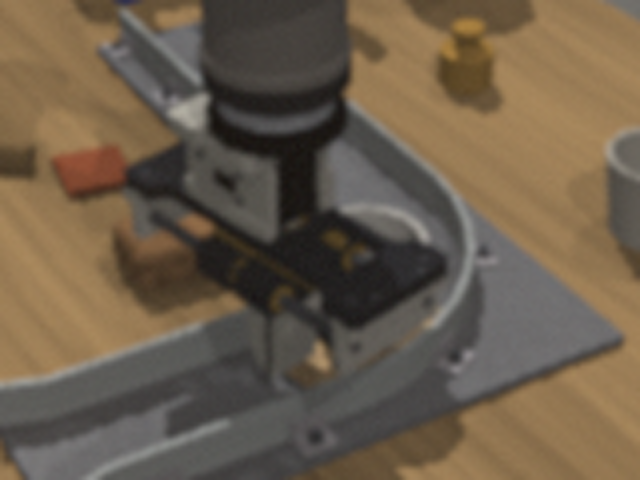

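Request:
play_rows:
  moves:
    - [[0.0002,0.0028,-0.0037,-2.6,-1],[0.0002,0.0023,-0.004,-2.3,-1],[0.0002,0.0023,-0.004,-2.3,-1],[0.0002,0.0023,-0.004,-2.3,-1],[0.0002,0.0021,-0.004,-2.1,-1],[0.0001,0.0019,-0.004,-1.9,-1],[0.0001,0.0019,-0.004,-1.9,-1],[0.0001,0.0019,-0.004,-1.9,-1],[0.0001,0.0019,-0.004,-1.9,-1],[0.0001,0.0019,-0.004,-1.9,-1]]

```text
time: 9.4
tool_pos: [0.4749, -0.2066, 0.0233]
tool_rot: [2.282, 1.549, -0.313]
contact_force: [-2.0, -1.5, 0.5]
opening: 0.0008
```

```bash
python3 -c "
from h import *
push([.0045]*10,z=.0228)
for n in('side','top'):
    im=cv2.cvtColor(robot.read_camera(n),cv2.COLOR_RGB2BGR)
    c=im[180:300,200:360] if n=='side' else im[150:300,280:440]
    cv2.imwrite(f'pics/{n}3c.png',cv2.resize(c,None,fx=4,fy=4,interpolation=cv2.INTER_CUBIC))
"
```

```text
t 9.4 lane mm [  21.3 -129.9   23.3] s 0.04400000000000015 lat err mm -0.1 ang err -0.12 F [-1.97 -1.51  0.5 ] rot [ 2.282  1.549 -0.313]
[[[0.0002, 0.002, -0.0045, -2.3, -1.0],[0.0002, 0.0021, -0.0045, -2.1, -1.0],[0.0002, 0.0021, -0.0045, -2.1, -1.0],[0.0002, 0.0021, -0.0045, -2.1, -1.0],[0.0002, 0.0021, -0.0045, -2.1, -1.0],[0.0001, 0.0021, -0.0045, -2.1, -1.0],[0.0001, 0.0021, -0.0045, -2.1, -1.0],[0.0001, 0.0021, -0.0045, -2.1, -1.0],[0.0001, 0.0021, -0.0045, -2.1, -1.0],[0.0001, 0.0021, -0.0045, -2.1, -1.0]]]
```

View pics/top3c.png

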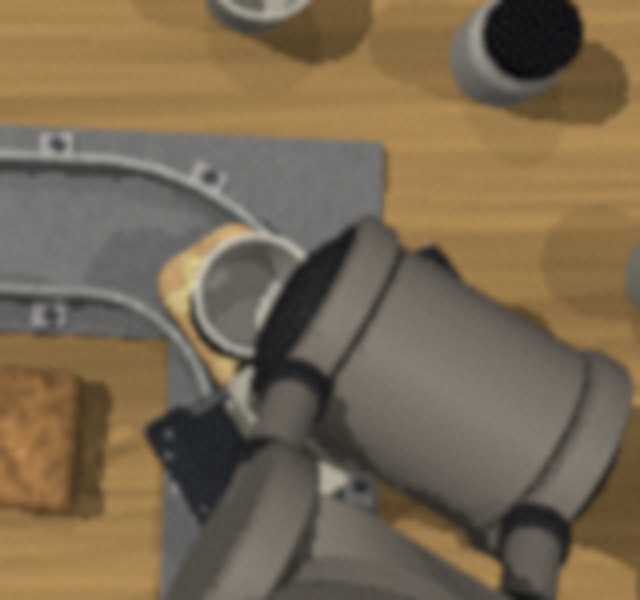

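Going well: the carrier is turning in the bend and the cup is riding on it.

Request:
play_rows:
  moves:
    - [[0.0002,0.002,-0.0045,-2.2,-1],[0.0002,0.0021,-0.0045,-2.1,-1],[0.0002,0.0021,-0.0045,-2.1,-1],[0.0002,0.0021,-0.0045,-2.1,-1],[0.0002,0.0021,-0.0045,-2.1,-1],[0.0001,0.0021,-0.0045,-2.1,-1],[0.0001,0.0021,-0.0045,-2.1,-1],[0.0001,0.0021,-0.0045,-2.1,-1],[0.0001,0.0021,-0.0045,-2.1,-1],[0.0001,0.0021,-0.0045,-2.1,-1]]

```text
time: 10.5
tool_pos: [0.5234, -0.1932, 0.023]
tool_rot: [1.83, 1.549, -0.385]
contact_force: [-1.2, -2.0, 0.8]
opening: 0.0004
```

```bash
python3 -c "
from h import *
push([.0045]*10,z=.0228)
for n in('side','top'):
    im=cv2.cvtColor(robot.read_camera(n),cv2.COLOR_RGB2BGR)
    c=im[160:280,200:360] if n=='side' else im[120:270,260:420]
    cv2.imwrite(f'pics/{n}4c.png',cv2.resize(c,None,fx=4,fy=4,interpolation=cv2.INTER_CUBIC))
"
```

```text
t 10.5 lane mm [  68.8 -113.3   23. ] s 0.09000000000000019 lat err mm -0.9 ang err -0.32 F [-1.19 -1.95  0.75] rot [ 1.83   1.549 -0.385]
[[[0.0001, 0.0011, -0.005, -2.5, -1.0],[0.0001, 0.0021, -0.0045, -2.1, -1.0],[0.0001, 0.0021, -0.0045, -2.1, -1.0],[0.0001, 0.0021, -0.0045, -2.1, -1.0],[0.0001, 0.0022, -0.0045, -2.5, -1.0],[0.0001, 0.0023, -0.0045, -2.6, -1.0],[0.0001, 0.0024, -0.0045, -2.6, -1.0],[0.0, 0.0024, -0.0045, -2.6, -1.0],[0.0, 0.0023, -0.0044, -2.4, -1.0],[0.0, 0.0021, -0.0044, -2.0, -1.0]]]
```

View pics/top4c.png

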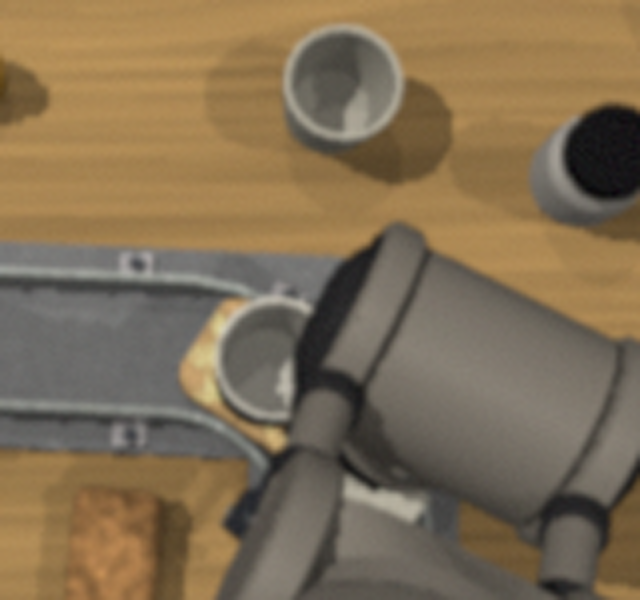

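View pics/side4c.png

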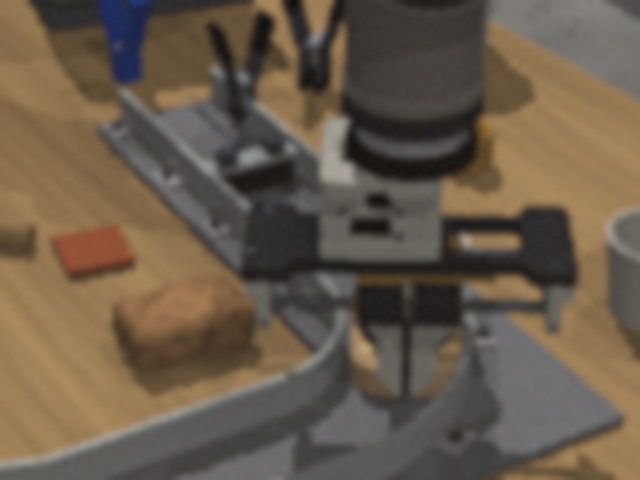

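Request:
play_rows:
  moves:
    - [[0.0001,0.0014,-0.0048,-2.4,-1],[0.0001,0.0021,-0.0045,-2.1,-1],[0.0001,0.0021,-0.0045,-2.1,-1],[0.0001,0.0021,-0.0045,-2.1,-1],[0.0001,0.0022,-0.0045,-2.5,-1],[0.0001,0.0023,-0.0045,-2.6,-1],[0.0001,0.0024,-0.0045,-2.6,-1],[0,0.0024,-0.0045,-2.6,-1],[0,0.0023,-0.0044,-2.4,-1],[0,0.0021,-0.0044,-2,-1]]

```text
time: 11.6
tool_pos: [0.5645, -0.1612, 0.0227]
tool_rot: [1.365, 1.548, -0.421]
contact_force: [-1.5, -1.4, 0.1]
opening: 0.0004
```

```bash
python3 -c "
from h import *
push([.0045]*10,z=.0228)
for n in('side','top'):
    im=cv2.cvtColor(robot.read_camera(n),cv2.COLOR_RGB2BGR)
    c=im[160:280,200:360] if n=='side' else im[120:270,220:380]
    cv2.imwrite(f'pics/{n}5c.png',cv2.resize(c,None,fx=4,fy=4,interpolation=cv2.INTER_CUBIC))
"
```

```text
t 11.6 lane mm [107.7 -78.7  22.7] s 0.13700000000000023 lat err mm -1.0 ang err 0.14 F [-1.48 -1.4   0.14] rot [ 1.365  1.548 -0.421]
[[[0.0, 0.001, -0.005, -1.6, -1.0],[0.0, 0.0019, -0.0044, -1.6, -1.0],[0.0, 0.0018, -0.0044, -1.4, -1.0],[0.0, 0.0017, -0.0045, -1.3, -1.0],[0.0, 0.0015, -0.0045, -1.1, -1.0],[0.0, 0.0014, -0.0045, -1.0, -1.0],[0.0, 0.0012, -0.0045, -0.8, -1.0],[0.0, 0.0004, -0.0046, -0.2, -1.0],[0.0, 0.0001, -0.0046, -0.1, -1.0],[0.0, -0.0001, -0.0046, 0.1, -1.0]]]
```

View pics/top5c.png

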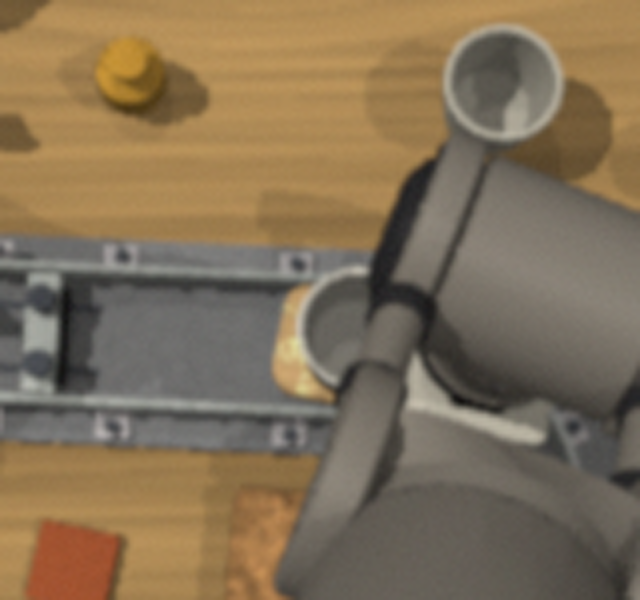

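View pics/side5c.png

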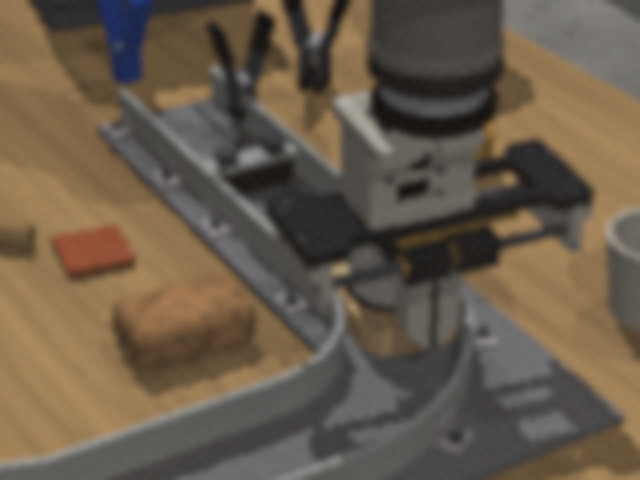

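Request:
play_rows:
  moves:
    - [[0,0.0014,-0.0048,-1.6,-1],[0,0.0019,-0.0045,-1.6,-1],[0,0.0018,-0.0045,-1.4,-1],[0,0.0017,-0.0045,-1.3,-1],[0,0.0015,-0.0045,-1.1,-1],[0,0.0014,-0.0045,-1,-1],[0,0.0012,-0.0045,-0.8,-1],[0,0.0005,-0.0045,-0.2,-1],[0,0.0001,-0.0045,-0.1,-1],[0,0,-0.0045,0,-1]]

```text
time: 12.7
tool_pos: [0.5825, -0.1144, 0.0227]
tool_rot: [1.195, 1.547, -0.42]
contact_force: [-0.2, -0.7, 0.3]
opening: -0.0
```

```bash
python3 -c "
from h import *
push([.0045]*10,z=.0228)"
```

```text
t 12.7 lane mm [122.6 -30.8  22.7] s 0.18500000000000028 lat err mm -2.2 ang err 0.94 F [-0.21 -0.65  0.29] rot [ 1.195  1.547 -0.42 ]
[[[-0.0001, -0.0025, -0.0043, 1.2, -1.0],[-0.0001, 0.0, -0.0045, 0.0, -1.0],[-0.0001, 0.0, -0.0045, 0.0, -1.0],[-0.0001, 0.0, -0.0045, 0.0, -1.0],[-0.0001, 0.0, -0.0045, 0.0, -1.0],[0.0, 0.0, -0.0045, 0.0, -1.0],[0.0, 0.0, -0.0045, 0.0, -1.0],[0.0, 0.0, -0.0045, 0.0, -1.0],[0.0, 0.0, -0.0045, 0.0, -1.0],[0.0, 0.0, -0.0045, 0.0, -1.0]]]
```

Request:
play_rows:
  moves:
    - [[0,-0.001,-0.0045,0.5,-1],[0,-0.001,-0.0045,0.5,-1],[0,0,-0.0045,0,-1],[0,0,-0.0045,0,-1],[0,0,-0.0045,0,-1],[0,0,-0.0045,0,-1],[0,0,-0.0045,0,-1],[0,0,-0.0045,0,-1],[0,0,-0.0045,0,-1],[0,0,-0.0045,0,-1]]

```text
time: 13.7
tool_pos: [0.5837, -0.0654, 0.0227]
tool_rot: [1.226, 1.546, -0.409]
contact_force: [0.0, -1.5, 0.9]
opening: 0.0006
```

```bash
python3 -c "
from h import *
push([.0035]*10,z=.0228)
for n in('side','top'):
    im=cv2.cvtColor(robot.read_camera(n),cv2.COLOR_RGB2BGR)
    c=im[160:280,200:360] if n=='side' else im[120:270,220:380]
    cv2.imwrite(f'pics/{n}6c.png',cv2.resize(c,None,fx=4,fy=4,interpolation=cv2.INTER_CUBIC))
"
```

```text
t 13.7 lane mm [120.6  18.2  22.7] s 0.23400000000000032 lat err mm -0.6 ang err 0.1 F [ 0.02 -1.54  0.87] rot [ 1.226  1.546 -0.409]
[[[-0.0001, -0.0006, -0.0033, 0.1, -1.0],[-0.0001, 0.0, -0.0035, 0.0, -1.0],[-0.0001, 0.0, -0.0035, 0.0, -1.0],[-0.0001, 0.0, -0.0035, 0.0, -1.0],[-0.0001, 0.0, -0.0035, 0.0, -1.0],[0.0, 0.0, -0.0035, 0.0, -1.0],[0.0, 0.0, -0.0035, 0.0, -1.0],[0.0, 0.0, -0.0035, 0.0, -1.0],[0.0, 0.0, -0.0035, 0.0, -1.0],[0.0, 0.0, -0.0035, 0.0, -1.0]]]
```

View pics/side6c.png

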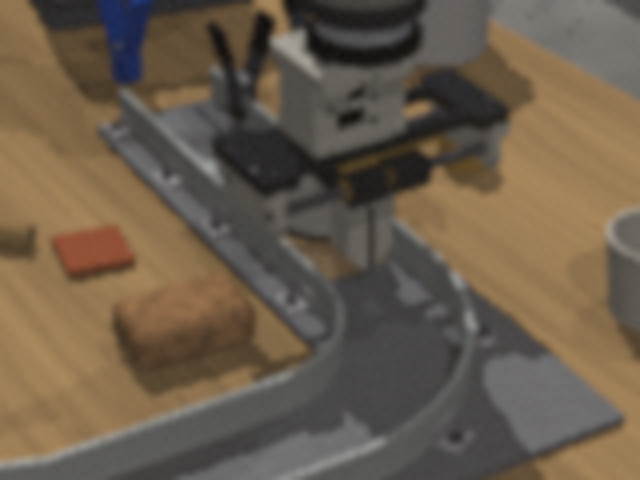

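View pics/top6c.png

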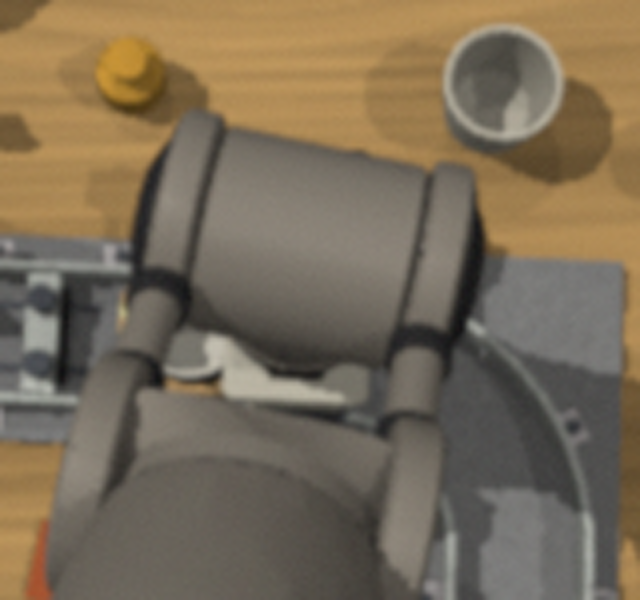

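Request:
play_rows:
  moves:
    - [[0,-0.0005,-0.0035,0,-1],[0,0,-0.004,0,-1],[0,0,-0.004,0,-1],[0,0,-0.0035,0,-1],[0,0,-0.003,0,-1],[0,0,-0.003,0,-1],[0,0,-0.002,0,-1],[0,0,-0.002,0,-1],[0,0,-0.002,0,-1],[0,0,-0.0015,0,-1]]

```text
time: 14.8
tool_pos: [0.5852, -0.0346, 0.0225]
tool_rot: [1.223, 1.546, -0.412]
contact_force: [-0.2, -2.3, 0.8]
opening: 0.0006
```

```bash
python3 st.py
```

```text
t 14.8 lane [120.   49.   22.5] world [ 0.5852 -0.0346  0.0225] ang -3.67 lane ang 0.12 op 0.0006 F [-0.19 -2.35  0.81] q [-0.19  0.67  1.6  -0.01  0.85 -0.12]
```

Request:
play_rows:
  moves:
    - [[0,0,-0.0015,0,-1],[0,0,-0.0015,0,-1],[0,0,-0.001,0,-1],[0,0,-0.001,0,-1],[0,0,-0.001,0,-1],[0,0,-0.001,0,-1],[0,0,-0.001,0,-1],[0,0,-0.001,0,-1],[0,0,-0.001,0,-1],[0,0,-0.001,0,-1]]

```text
time: 15.8
tool_pos: [0.5857, -0.0313, 0.0226]
tool_rot: [0.872, 1.54, -0.762]
contact_force: [-1.4, -6.1, 0.7]
opening: 0.0002
```

```bash
python3 st.py
```

```text
t 15.8 lane [120.3  52.4  22.6] world [ 0.5857 -0.0313  0.0226] ang -3.61 lane ang 0.18 op 0.0002 F [-1.38 -6.1   0.68] q [-0.17  0.67  1.6  -0.02  0.85 -0.1 ]
```

Request:
play_rows:
  moves:
    - [[0,0,-0.0015,0,-1],[0,0,-0.002,0,-1],[0,0,-0.002,0,-1],[0,0,-0.002,0,-1],[0,0,-0.002,0,-1],[0,0,0,0,-1],[0,0,0,0,-1],[0,0,0,0,-1],[0,0,0,0,-1],[0,0,0,0,-1]]

```text
time: 16.8
tool_pos: [0.5856, -0.0315, 0.0225]
tool_rot: [0.594, 1.531, -1.039]
contact_force: [-0.0, -2.7, 0.1]
opening: 0.0008
```

```bash
python3 st.py; python3 -c "
from h import *
for n in('side','top'):
    im=cv2.cvtColor(robot.read_camera(n),cv2.COLOR_RGB2BGR)
    c=im[130:250,190:350] if n=='side' else im[120:270,180:340]
    cv2.imwrite(f'pics/{n}7c.png',cv2.resize(c,None,fx=4,fy=4,interpolation=cv2.INTER_CUBIC))
"
```

```text
t 16.8 lane [120.2  52.2  22.5] world [ 0.5856 -0.0315  0.0225] ang -3.57 lane ang 0.21 op 0.0008 F [-0.01 -2.7   0.12] q [-0.17  0.67  1.6  -0.04  0.85 -0.08]
```

View pics/side7c.png

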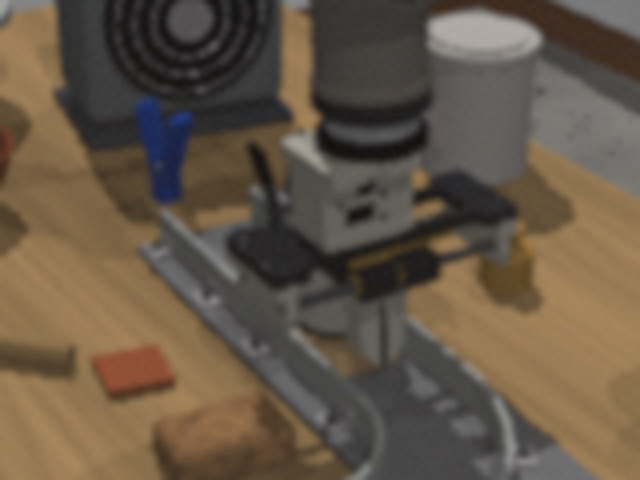

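View pics/top7c.png

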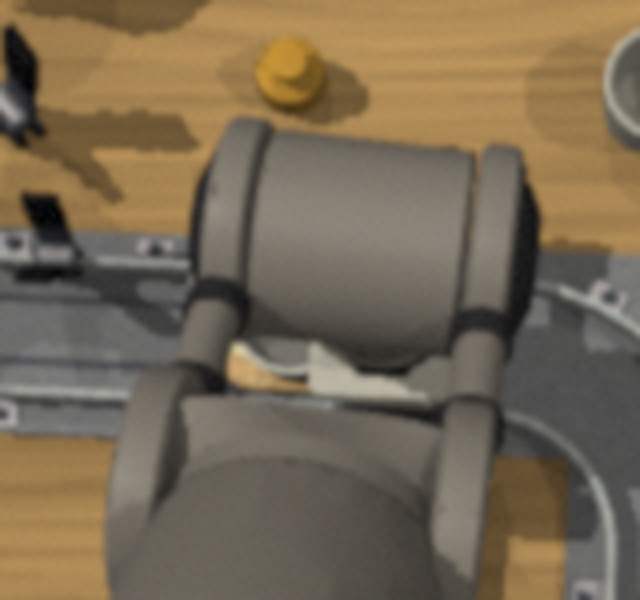

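```bash
cat >> h.py <<'E'
def go(wl,g=-1):
    """wl: list of lane (x,y,z[m],laneang deg)"""
    o,p,a=state();print("t",o["time"],"lane",(w2lane(L,[p])[0]*1000).round(1))
    w=[]
    for q in wl:
        W=lane2w(L,[q[:3]])[0];w.append((W[0],W[1],W[2],q[3]+np.degrees(L[2])))
    plan(p,a,w,g)
E
python3 -c "
from h import *
go([(.12,.048,.0228,.2),(.12,.040,.0235,.2),(.12,.03,.025,.2),(.12,.02,.028,.2),(.12,.014,.04,.2),(.12,.012,.07,.2),(.12,.012,.11,.2),(.12,.012,.15,.2),(.12,.012,.19,0),(.12,.012,.22,0)])"
```

```text
t 16.9 lane [120.2  52.2  22.6]
[[[-0.0001, -0.0002, 0.0042, 0.0, -1.0],[-0.0004, 0.0, 0.008, 0.0, -1.0],[-0.0012, 0.0, 0.01, 0.0, -1.0],[-0.0027, 0.0, 0.0101, 0.0, -1.0],[-0.0118, 0.0002, 0.0064, 0.0, -1.0],[-0.0299, 0.0007, 0.003, 0.0, -1.0],[-0.04, 0.0009, 0.0013, 0.0, -1.0],[-0.04, 0.0009, 0.0013, 0.0, -1.0],[-0.04, 0.0009, 0.0013, 0.2, -1.0],[-0.03, 0.0007, 0.001, 0.0, -1.0]]]
```

Request:
play_rows:
  moves:
    - [[-0.0002,0,0.004,0,-1],[-0.0004,0,0.008,0,-1],[-0.0012,0,0.01,0,-1],[-0.0027,0,0.01,0,-1],[-0.012,0,0.0065,0,-1],[-0.03,0.0005,0.003,0,-1],[-0.04,0.001,0.0015,0,-1],[-0.04,0.001,0.0015,0,-1],[-0.04,0.001,0.0015,0,-1],[-0.03,0.0005,0.001,0,-1]]

```text
time: 17.9
tool_pos: [0.5792, -0.0775, 0.2273]
tool_rot: [0.427, 1.539, -1.21]
contact_force: [0.4, -0.8, -1.0]
opening: 0.0004
```

```bash
python3 st.py; python3 -c "
from h import *
print(robot.observe()['tool_rot'])
# 2 waypoints to above clamp, opening
w=[]
o,p,a=state();l=w2lane(L,[p])[0]
for i in range(1,11):
    s=min(1,i/8);w.append((l[0]+(.161-l[0])*s,l[1]+(.262-l[1])*s,.20,0))
go(w,1)"
```

```text
t 17.9 lane [116.9   5.8 227.3] world [ 0.5792 -0.0775  0.2273] ang -3.78 lane ang 0.0 op 0.0004 F [ 0.38 -0.78 -1.01] q [-0.25  0.44  1.37 -0.03  1.31 -0.18]
[ 0.42718149  1.53857746 -1.20979569]
t 17.9 lane [116.9   5.8 227.3]
[[[0.0264, 0.0051, -0.0328, 0.0, 1.0],[-0.0009, 0.0055, -0.032, 0.0, 1.0],[-0.0009, 0.0055, -0.032, 0.0, 1.0],[-0.0009, 0.0055, -0.032, 0.0, 1.0],[-0.0009, 0.0055, -0.032, 0.0, 1.0],[-0.0009, 0.0055, -0.032, 0.0, 1.0],[-0.0009, 0.0055, -0.032, 0.0, 1.0],[-0.0009, 0.0055, -0.032, 0.0, 1.0],[0.0, 0.0, 0.0, 0.0, 1.0],[0.0, 0.0, 0.0, 0.0, 1.0]]]
```

Request:
play_rows:
  moves:
    - [[0.0265,0.005,-0.033,0,1],[-0.001,0.0055,-0.032,0,1],[-0.001,0.0055,-0.032,0,1],[-0.001,0.0055,-0.032,0,1],[-0.001,0.0055,-0.032,0,1],[-0.001,0.0055,-0.032,0,1],[-0.001,0.0055,-0.032,0,1],[-0.001,0.0055,-0.032,0,1],[0,0,0,0,1],[0,0,0,0,1]]

```text
time: 18.9
tool_pos: [0.6462, 0.1772, 0.2192]
tool_rot: [0.89, 1.524, -0.755]
contact_force: [0.9, -1.0, -0.4]
opening: 0.0759
```

```bash
python3 st.py; python3 -c "
from h import *
print(robot.observe()['tool_rot'])
T=lambda u,v:(160+(u+.5)/6-.5,120+(v+.5)/6-.5)
S=lambda u,v:(215+(u+.5)/8-.5,150+(v+.5)/8-.5)
f=lambda p:(w2lane(L,p)[0]*1000).round(1)
print('big clamp: h1',f(tri(S(590,30),T(140,42))[0]),'h2',f(tri(S(450,15),T(10,135))[0]),'piv',f(tri(S(512,160),T(130,155))[0]))
for n in('side','top'):
    im=cv2.cvtColor(robot.read_camera(n),cv2.COLOR_RGB2BGR);cv2.imwrite(f'pics/{n}8.png',im)
    c=im[130:250,190:350] if n=='side' else im[100:220,140:300]
    cv2.imwrite(f'pics/{n}8c.png',cv2.resize(c,None,fx=5,fy=5,interpolation=cv2.INTER_CUBIC))
"
```

```text
t 18.9 lane [166.9 264.3 219.2] world [0.6462 0.1772 0.2192] ang -4.22 lane ang -0.44 op 0.0759 F [ 0.86 -1.02 -0.38] q [ 0.17  0.61  1.11 -0.04  1.4   0.25]
[ 0.88962431  1.52350081 -0.7553515 ]
big clamp: h1 [279.2 283.6 104. ] h2 [240.7 331.9 100.8] piv [252.5 301.1  43.6]
```

View pics/side8c.png

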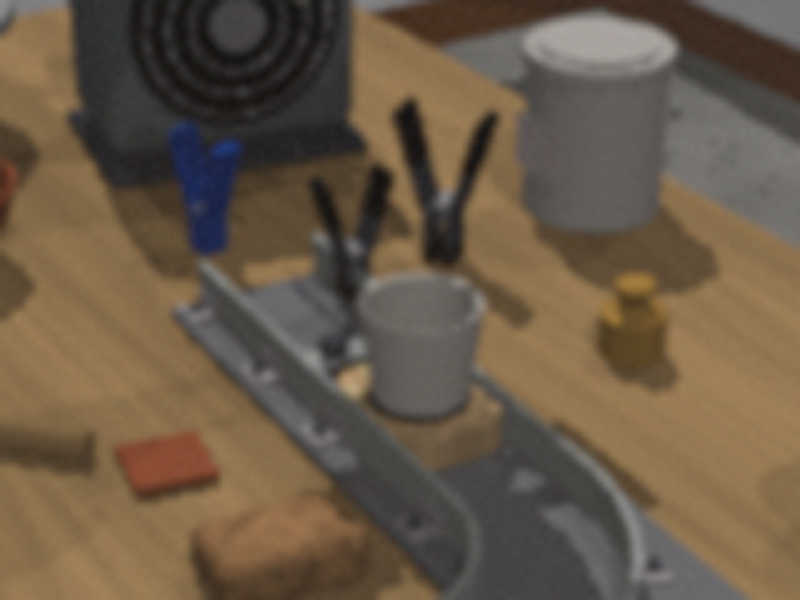

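View pics/top8c.png

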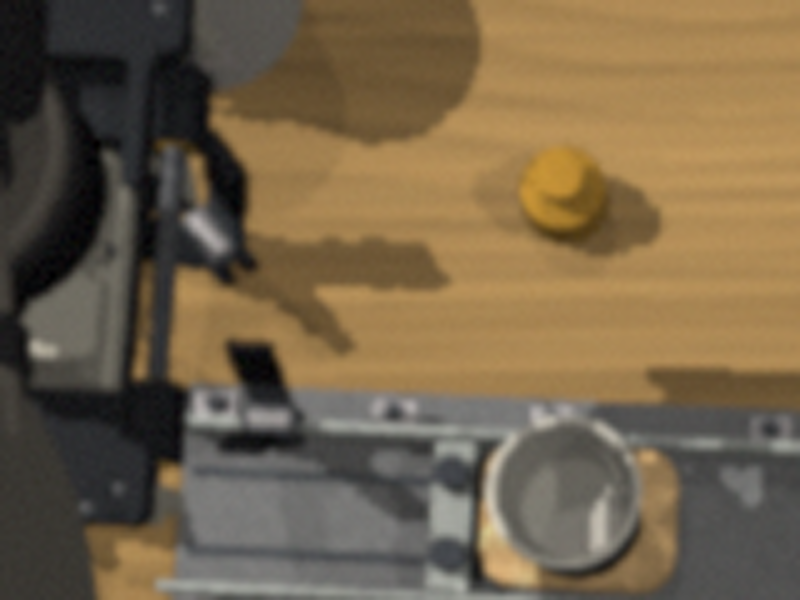

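```bash
python3 -c "
from h import *
f=lambda p:(w2lane(L,p)[0]*1000).round(1)
T=lambda u,v:(140+(u+.5)/5-.5,100+(v+.5)/5-.5)
S=lambda u,v:(190+(u+.5)/5-.5,130+(v+.5)/5-.5)
print('front',f(atz('top',T(481,525),.026)),'rear',f(atz('top',T(680,520),.026)),'stop edge',f(atz('top',T(477,500),.03)))
print('outer side',f(atz('top',T(660,452),.026)),'inner',f(atz('top',T(600,592),.026)))
print('cup',f(atz('top',T(566,494),.086)))
print('clamp tip',f(atz('top',T(253,345),.097)),'pivot',f(atz('top',T(268,415),.044)),f(tri(S(378,172),T(253,345))[0]))
print('side rear bottom corners',f(atz('side',S(500,445),.006)), f(atz('side',S(502,408),.026)))
o,p,a=state();l=w2lane(L,[p])[0]
Z=[.215,.20,.18,.16,.14,.12,.105,.09,.08,.075]
go([(.161,.262,z,0) for z in Z],1)
"
```

```text
front [115.2 159.7  26. ] rear [122.2  62.3  26. ] stop edge [126.9 161.9  30. ]
outer side [155.6  73.8  26. ] inner [84.9 99.5 26. ]
cup [123.1 113.7  86. ]
clamp tip [183.8 260.3  97. ] pivot [161.7 264.2  44. ] [181.4 261.9  95.9]
side rear bottom corners [151.2  69.6   6. ] [156.2  76.3  26. ]
t 19.0 lane [166.9 263.7 219.2]
[[[0.004, -0.006, 0.0016, -0.5, 1.0],[0.015, -0.0005, -0.0004, 0.0, 1.0],[0.02, -0.0007, -0.0006, 0.0, 1.0],[0.02, -0.0007, -0.0006, 0.0, 1.0],[0.02, -0.0007, -0.0006, 0.0, 1.0],[0.02, -0.0007, -0.0006, 0.0, 1.0],[0.015, -0.0005, -0.0004, 0.0, 1.0],[0.015, -0.0005, -0.0004, 0.0, 1.0],[0.01, -0.0004, -0.0003, 0.0, 1.0],[0.005, -0.0002, -0.0001, 0.0, 1.0]]]
```

Request:
play_rows:
  moves:
    - [[0.004,-0.006,0.0015,-0.5,1],[0.015,-0.0005,-0.0005,0,1],[0.02,-0.0005,-0.0005,0,1],[0.02,-0.0005,-0.0005,0,1],[0.02,-0.0005,-0.0005,0,1],[0.02,-0.0005,-0.0005,0,1],[0.015,-0.0005,-0.0005,0,1],[0.012,-0.0005,-0.0005,0,1],[0.008,-0.0005,-0.0005,0,1],[0,0,0,0,1]]

```text
time: 20.0
tool_pos: [0.6372, 0.1629, 0.0819]
tool_rot: [0.862, 1.523, -0.785]
contact_force: [0.5, 0.5, -0.5]
opening: 0.0919
```

```bash
python3 st.py; python3 -c "
from h import *
print(robot.observe()['tool_rot'])
go([(.161,.262,.072,0),(.161,.262,.067,0),(.161,.262,.062,0),(.161,.262,.061,0)],1)
for n in('side','top'):
    im=cv2.cvtColor(robot.read_camera(n),cv2.COLOR_RGB2BGR);cv2.imwrite(f'pics/{n}9.png',im)
    c=im[110:210,200:320] if n=='side' else im[100:220,140:300]
    cv2.imwrite(f'pics/{n}9c.png',cv2.resize(c,None,fx=5,fy=5,interpolation=cv2.INTER_CUBIC))
"
```

```text
t 20.0 lane [158.8 249.6  81.9] world [0.6372 0.1629 0.0819] ang -4.34 lane ang -0.56 op 0.0919 F [ 0.49  0.5  -0.51] q [ 0.15  0.7   1.33 -0.04  1.08  0.25]
[ 0.862027    1.52272425 -0.785033  ]
t 20.0 lane [158.8 249.6  81.9]
[[[0.0096, 0.0017, -0.0128, -0.6, 1.0],[0.005, -0.0002, -0.0002, 0.0, 1.0],[0.005, -0.0002, -0.0002, 0.0, 1.0],[0.001, 0.0, 0.0, 0.0, 1.0]]]
```

View pics/side9c.png

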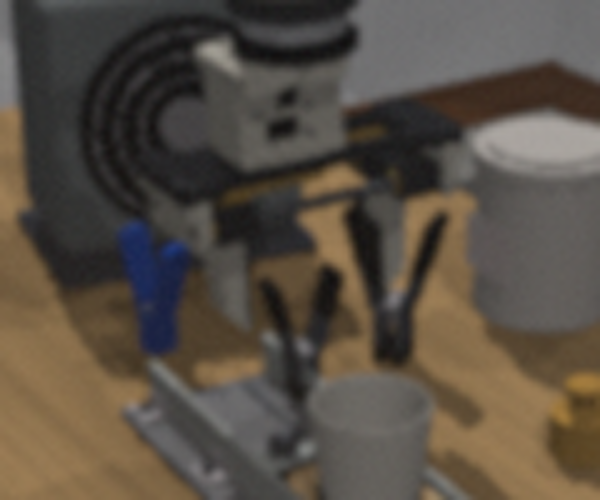

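Request:
play_rows:
  moves:
    - [[0,0.001,-0.006,-0.5,1],[0.001,0.001,-0.0065,0,1],[0.003,0,0,0,1],[0.005,0,0,0,1],[0.005,0,0,0,1],[0.004,0,0,0,1],[0,0,0,0,1],[0,0,0,0,1],[0,0,0,0,1],[0,0,0,0,1]]

```text
time: 21.1
tool_pos: [0.6434, 0.1768, 0.066]
tool_rot: [0.963, 1.518, -0.674]
contact_force: [0.4, -0.5, 0.7]
opening: 0.092
```

```bash
python3 st.py; python3 -c "
from h import *
print(robot.observe()['tool_rot'])
go([(.161,.262,.061,0)],1)
"
```

```text
t 21.1 lane [164.2 263.8  66. ] world [0.6434 0.1768 0.066 ] ang -3.74 lane ang 0.04 op 0.092 F [ 0.37 -0.45  0.7 ] q [ 0.17  0.73  1.32 -0.05  1.06  0.26]
[ 0.96297123  1.51836022 -0.67372335]
t 21.1 lane [164.2 263.8  66. ]
[[[0.0049, -0.0034, 0.0016, 0.0, 1.0]]]
```

Request:
play_rows:
  moves:
    - [[0.003,-0.002,0.001,0,1],[0.002,-0.001,0.0005,0,1],[0,0,0,0,1],[0,0,0,0,0.2],[0,0,0,0,0],[0,0,0,0,0],[0,0,0,0,0],[0,0,0,0,0],[0,0,0,0,0],[0,0,0,0,0]]
  grip_force: 25

```text
time: 22.1
tool_pos: [0.6404, 0.1752, 0.0609]
tool_rot: [0.972, 1.518, -0.665]
contact_force: [-0.1, 0.2, -1.4]
opening: 0.0463
```

```bash
python3 st.py; python3 -c "
from h import *
print(robot.observe()['tool_rot'])
go([(.161,.262,.061,0)],1)
for n in('side','top'):
    im=cv2.cvtColor(robot.read_camera(n),cv2.COLOR_RGB2BGR);cv2.imwrite(f'pics/{n}10.png',im)
    c=im[110:210,200:320] if n=='side' else im[100:220,140:300]
    cv2.imwrite(f'pics/{n}10c.png',cv2.resize(c,None,fx=5,fy=5,interpolation=cv2.INTER_CUBIC))
"
```

```text
t 22.1 lane [161.2 262.   60.9] world [0.6404 0.1752 0.0609] ang -3.74 lane ang 0.04 op 0.0463 F [-0.14  0.17 -1.38] q [ 0.17  0.73  1.34 -0.05  1.04  0.26]
[ 0.9716359   1.51798763 -0.66512949]
t 22.1 lane [161.2 262.   60.9]
[[[-0.0001, -0.0002, 0.0, 0.0, 1.0]]]
```

View pics/side10c.png

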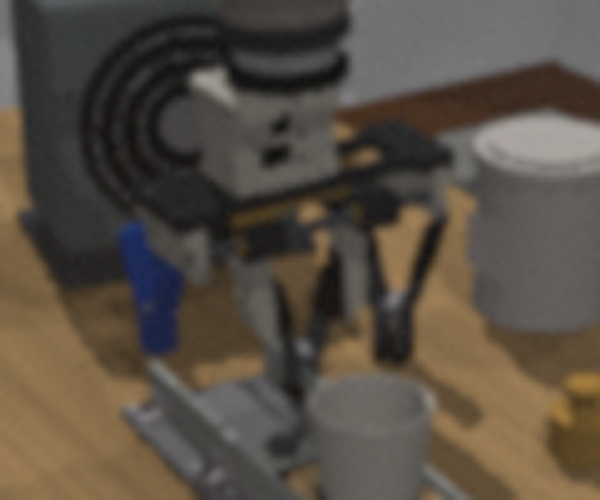

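Request:
play_rows:
  moves:
    - [[0,0,0,0,-0.2],[0,0,0,0,-0.4],[0,0,0,0,-0.6],[0,0,0,0,-1],[0,0,0,0,-1],[0,0,0,0,-1],[0,0,0,0,-1],[0,0,0,0,-1],[0,0,0,0,-1],[0,0,0,0,-1]]
  grip_force: 25

```text
time: 23.2
tool_pos: [0.6403, 0.1751, 0.0608]
tool_rot: [0.968, 1.518, -0.669]
contact_force: [-0.1, -0.0, -1.3]
opening: 0.0198
```

```bash
python3 st.py; python3 -c "
from h import *
print(robot.observe()['tool_rot'])
go([(.161,.262,z,0) for z in (.066,.074,.084,.096,.110,.125,.140,.155,.17,.175)],-1)
for n in('side','top'):
    im=cv2.cvtColor(robot.read_camera(n),cv2.COLOR_RGB2BGR);cv2.imwrite(f'pics/{n}11.png',im)
    c=im[110:210,200:320] if n=='side' else im[100:220,140:300]
    cv2.imwrite(f'pics/{n}11c.png',cv2.resize(c,None,fx=5,fy=5,interpolation=cv2.INTER_CUBIC))
"
```

```text
t 23.2 lane [161.2 261.9  60.8] world [0.6403 0.1751 0.0608] ang -3.74 lane ang 0.04 op 0.0198 F [-0.07 -0.03 -1.32] q [ 0.17  0.73  1.34 -0.05  1.04  0.26]
[ 0.96821955  1.51812929 -0.66857256]
t 23.2 lane [161.2 261.9  60.8]
[[[-0.0052, 0.0, 0.0001, 0.0, -1.0],[-0.008, 0.0003, 0.0002, 0.0, -1.0],[-0.01, 0.0004, 0.0003, 0.0, -1.0],[-0.012, 0.0005, 0.0004, 0.0, -1.0],[-0.014, 0.0006, 0.0004, 0.0, -1.0],[-0.015, 0.0007, 0.0004, 0.0, -1.0],[-0.015, 0.0007, 0.0004, 0.0, -1.0],[-0.015, 0.0007, 0.0004, 0.0, -1.0],[-0.015, 0.0007, 0.0004, 0.0, -1.0],[-0.005, 0.0002, 0.0001, 0.0, -1.0]]]
```

View pics/side11c.png

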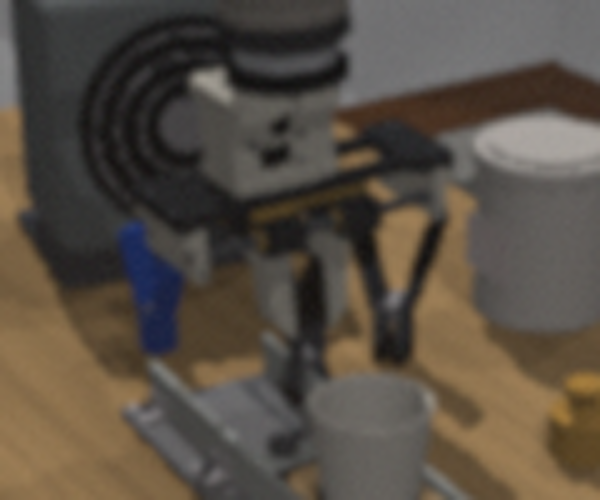

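Request:
play_rows:
  moves:
    - [[-0.004,0,0,0,-1],[-0.006,0.0002,0.0002,0,-1],[-0.008,0.0003,0.0002,0,-1],[-0.01,0.0004,0.0003,0,-1],[-0.012,0.0005,0.0004,0,-1],[-0.015,0.0007,0.0004,0,-1],[-0.015,0.0007,0.0004,0,-1],[-0.015,0.0007,0.0004,0,-1],[-0.015,0.0007,0.0004,0,-1],[-0.01,0.0002,0.0001,0,-1]]

```text
time: 24.3
tool_pos: [0.6401, 0.1757, 0.1817]
tool_rot: [1.006, 1.516, -0.631]
contact_force: [-0.2, 0.2, -1.1]
opening: 0.0195
```

```bash
python3 st.py; python3 -c "
from h import *
print(robot.observe()['tool_rot'])
o,p,a=state();l=w2lane(L,[p])[0]
w=[]
for i in range(1,11):
    s=min(1,i/9);w.append((l[0]+(.161-l[0])*s,l[1]+(.043-l[1])*s,.18,0))
go(w)
for n in('side','top'):
    im=cv2.cvtColor(robot.read_camera(n),cv2.COLOR_RGB2BGR);cv2.imwrite(f'pics/{n}12.png',im)
    c=im[80:200,180:340] if n=='side' else im[100:220,140:300]
    cv2.imwrite(f'pics/{n}12c.png',cv2.resize(c,None,fx=5,fy=5,interpolation=cv2.INTER_CUBIC))
"
```

```text
t 24.3 lane [160.9 262.5 181.7] world [0.6401 0.1757 0.1817] ang -3.75 lane ang 0.04 op 0.0195 F [-0.21  0.2  -1.09] q [ 0.17  0.61  1.2  -0.04  1.29  0.25]
[ 1.0057532   1.51628332 -0.63108903]
t 24.3 lane [160.9 262.5 181.7]
[[[0.0024, -0.0001, 0.0243, 0.0, -1.0],[0.0007, 0.0, 0.0244, 0.0, -1.0],[0.0007, 0.0, 0.0244, 0.0, -1.0],[0.0007, 0.0, 0.0244, 0.0, -1.0],[0.0007, 0.0, 0.0244, 0.0, -1.0],[0.0007, 0.0, 0.0244, 0.0, -1.0],[0.0007, 0.0, 0.0244, 0.0, -1.0],[0.0007, 0.0, 0.0244, 0.0, -1.0],[0.0007, 0.0, 0.0244, 0.0, -1.0],[0.0, 0.0, 0.0, 0.0, -1.0]]]
```

View pics/side12c.png

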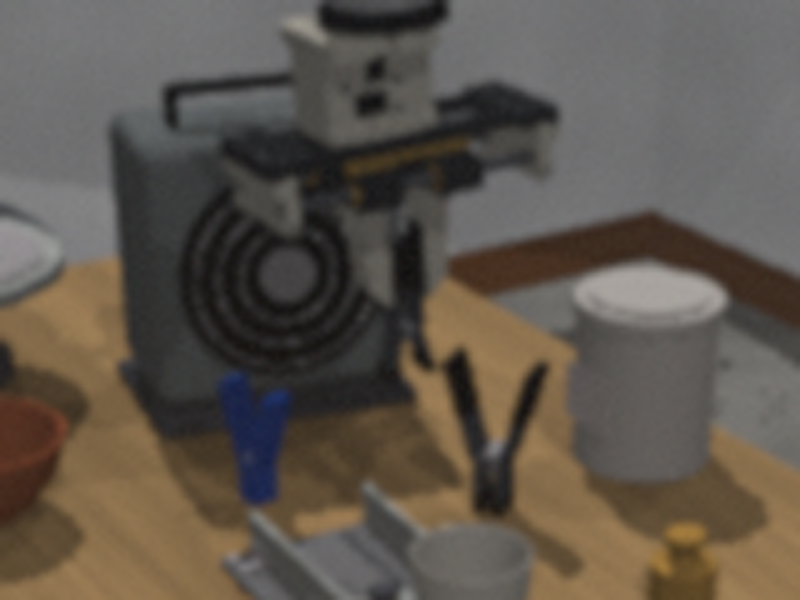

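Request:
play_rows:
  moves:
    - [[0.0005,0,0.012,0,-1],[0.0007,0,0.022,0,-1],[0.0007,0,0.025,0,-1],[0.0007,0,0.025,0,-1],[0.0007,0,0.025,0,-1],[0.0007,0,0.025,0,-1],[0.0007,0,0.025,0,-1],[0.0007,0,0.025,0,-1],[0.0007,0,0.018,0,-1],[0,0,0.008,0,-1]]

```text
time: 25.4
tool_pos: [0.6196, -0.0475, 0.1724]
tool_rot: [0.778, 1.527, -0.858]
contact_force: [0.8, 0.3, -1.8]
opening: 0.0196
```

```bash
python3 st.py; python3 -c "
from h import *
print(robot.observe()['tool_rot'])
for n in('side','top'):
    im=cv2.cvtColor(robot.read_camera(n),cv2.COLOR_RGB2BGR);cv2.imwrite(f'pics/{n}13.png',im)
    c=im[120:240,200:360] if n=='side' else im[100:220,200:360]
    cv2.imwrite(f'pics/{n}13c.png',cv2.resize(c,None,fx=5,fy=5,interpolation=cv2.INTER_CUBIC))
"
```

```text
t 25.4 lane [155.2  38.4 172.4] world [ 0.6196 -0.0475  0.1724] ang -3.68 lane ang 0.1 op 0.0196 F [ 0.78  0.3  -1.84] q [-0.19  0.54  1.35 -0.03  1.21 -0.11]
[ 0.7777732   1.52691259 -0.85773376]
```

View pics/side13c.png

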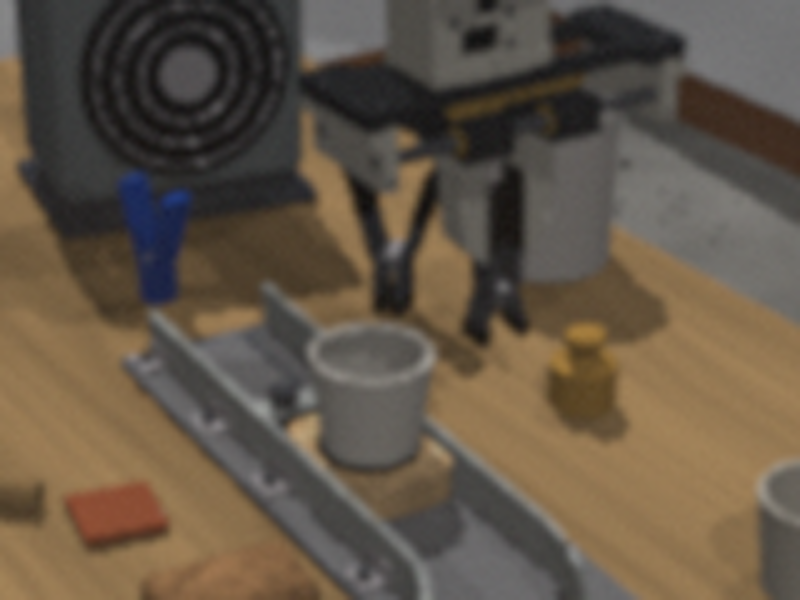

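View pics/top13c.png

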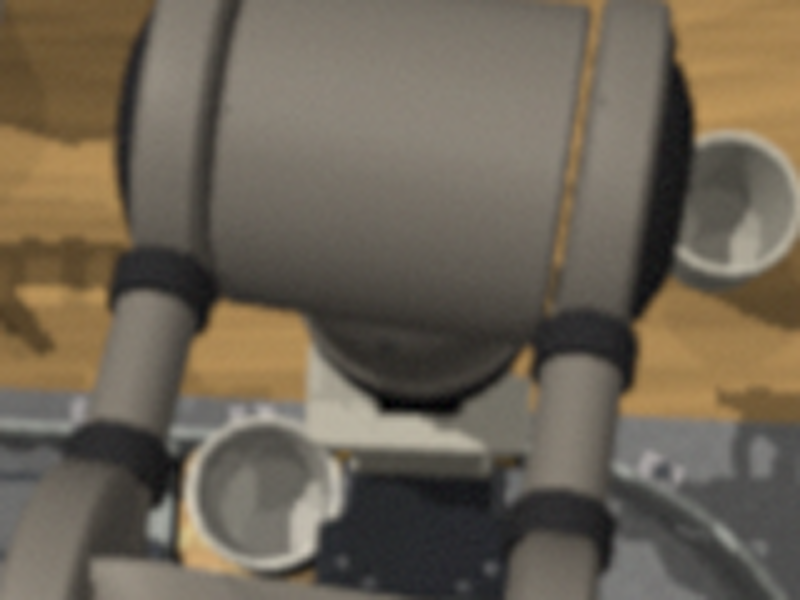

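```bash
python3 -c "
from h import *
o,p,a=state();l=w2lane(L,[p])[0]
for z in(.019+.017,.019,.019-.036,.019-.066):
    P=lane2w(L,[(l[0],l[1],l[2]+z)])
    print(z,((proj('side',P)-[200,120])*5).round(1))
P=lane2w(L,[(l[0]-.010,l[1],l[2]-.047),(l[0]+.010,l[1],l[2]-.047)]);print(((proj('side',P)-[200,120])*5).round(1))
w=[]
for i in range(1,11):
    s=min(1,i/4);w.append((l[0]+(.161-l[0])*s,l[1]+(.042-l[1])*s,l[2]-max(0,i-3)*.009,0))
go(w)
"
```

```text
0.036000000000000004 [[496.6 187.5]]
0.019 [[495.4 217.5]]
-0.016999999999999998 [[492.7 279.4]]
-0.047 [[490.6 329.4]]
[[475.1 333.6]
 [506.1 325.2]]
t 25.5 lane [155.5  39.3 172.6]
[[[0.0, 0.0014, -0.0007, 0.1, -1.0],[0.0, 0.0014, -0.0007, 0.0, -1.0],[0.0, 0.0014, -0.0007, 0.0, -1.0],[0.009, 0.0011, -0.001, 0.0, -1.0],[0.009, -0.0003, -0.0003, 0.0, -1.0],[0.009, -0.0003, -0.0003, 0.0, -1.0],[0.009, -0.0003, -0.0003, 0.0, -1.0],[0.009, -0.0003, -0.0003, 0.0, -1.0],[0.009, -0.0003, -0.0003, 0.0, -1.0],[0.009, -0.0003, -0.0003, 0.0, -1.0]]]
```

Request:
play_rows:
  moves:
    - [[0,0.0015,-0.0007,0.1,-1],[0,0.0015,-0.0007,0,-1],[0,0.0015,-0.0007,0,-1],[0.008,0.001,-0.001,0,-1],[0.01,-0.0003,-0.0003,0,-1],[0.01,-0.0003,-0.0003,0,-1],[0.01,-0.0003,-0.0003,0,-1],[0.01,-0.0003,-0.0003,0,-1],[0.01,-0.0003,-0.0003,0,-1],[0.006,0,0,0,-1]]

```text
time: 26.5
tool_pos: [0.6261, -0.0397, 0.1018]
tool_rot: [0.777, 1.529, -0.856]
contact_force: [-0.4, 0.3, -0.1]
opening: 0.0194
```

```bash
python3 st.py; python3 -c "
from h import *
print(robot.observe()['tool_rot'])
for n in('side','top'):
    im=cv2.cvtColor(robot.read_camera(n),cv2.COLOR_RGB2BGR);cv2.imwrite(f'pics/{n}14.png',im)
    c=im[130:240,230:340] if n=='side' else im[100:220,200:360]
    cv2.imwrite(f'pics/{n}14c.png',cv2.resize(c,None,fx=5,fy=5,interpolation=cv2.INTER_CUBIC))
o,p,a=state();l=w2lane(L,[p])[0]
for z in(.019+.017,.019,.019-.036,.019-.066):
    P=lane2w(L,[(l[0],l[1],l[2]+z)])
    print(z,((proj('side',P)-[230,130])*5).round(1))
P=lane2w(L,[(.161,l[1],.034)]);print(((proj('side',P)-[230,130])*5).round(1))
"
```

```text
t 26.5 lane [161.1  46.6 101.8] world [ 0.6261 -0.0397  0.1018] ang -3.52 lane ang 0.26 op 0.0194 F [-0.41  0.34 -0.14] q [-0.17  0.63  1.42 -0.03  1.07 -0.1 ]
[ 0.77688922  1.52925974 -0.85576215]
0.036000000000000004 [[342.5 251.4]]
0.019 [[341.3 279.3]]
-0.016999999999999998 [[338.9 337. ]]
-0.047 [[336.9 383.6]]
[[335.6 415.4]]
```

View pics/side14c.png

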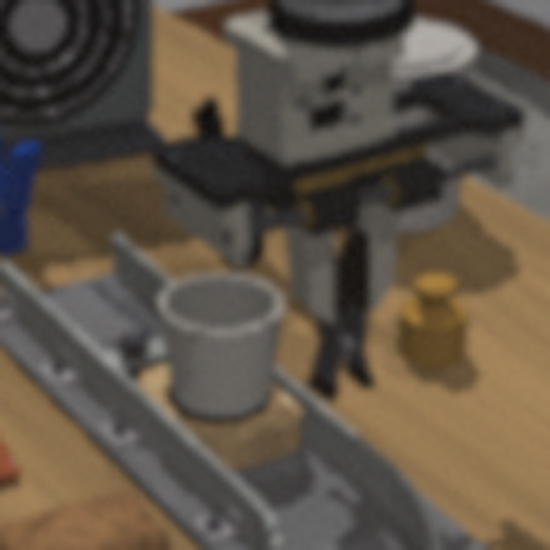

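```bash
python3 -c "
from h import *
go([(.1600,.044,.0985,0),(.1595,.043,.094,0),(.1595,.043,.089,0),(.1595,.043,.085,0),(.1595,.043,.082,0)])
"
```

```text
t 26.6 lane [160.9  46.6 101.9]
[[[0.0034, -0.001, 0.0025, 0.3, -1.0],[0.0045, -0.0006, 0.0009, 0.0, -1.0],[0.005, -0.0001, -0.0001, 0.0, -1.0],[0.004, -0.0001, -0.0001, 0.0, -1.0],[0.003, -0.0001, -0.0001, 0.0, -1.0]]]
```

Request:
play_rows:
  moves:
    - [[0.0035,-0.001,0.0025,0.3,-1],[0.0045,-0.0005,0.001,0,-1],[0.005,0,0,0,-1],[0.004,0,0,0,-1],[0.002,0,0,0,-1],[0,0,0,0,-1],[0,0,0,0,-1],[0,0,0,0,-1],[0,0,0,0,-1],[0,0,0,0,-1]]

```text
time: 27.6
tool_pos: [0.626, -0.0445, 0.0834]
tool_rot: [0.83, 1.527, -0.809]
contact_force: [0.3, -0.1, -1.0]
opening: 0.0197
```

```bash
python3 st.py; python3 -c "
from h import *
for n in('side','top'):
    im=cv2.cvtColor(robot.read_camera(n),cv2.COLOR_RGB2BGR);cv2.imwrite(f'pics/{n}15.png',im)
    c=im[160:240,260:340] if n=='side' else im[100:220,200:360]
    cv2.imwrite(f'pics/{n}15c.png',cv2.resize(c,None,fx=7,fy=7,interpolation=cv2.INTER_CUBIC))
"
```

```text
t 27.6 lane [161.3  41.9  83.4] world [ 0.626  -0.0445  0.0834] ang -3.87 lane ang -0.09 op 0.0197 F [ 0.3  -0.09 -0.97] q [-0.18  0.64  1.44 -0.03  1.02 -0.1 ]
```

View pics/side15c.png

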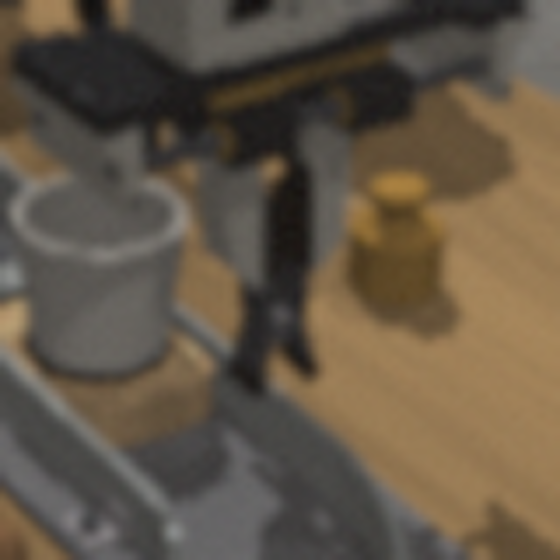

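Request:
play_rows:
  moves:
    - [[0.003,-0.0005,0,0,-1],[0.004,0,0,0,-1],[0.004,0,0,0,-1],[0.004,0,0,0,-1],[0.004,0,0,0,-1],[0.002,0,0,0,-1],[0,0,0,0,-1],[0,0,0,0,-1],[0,0,0,0,-1],[0,0,0,0,-1]]

```text
time: 28.7
tool_pos: [0.6263, -0.0452, 0.0607]
tool_rot: [0.837, 1.526, -0.802]
contact_force: [0.6, -0.4, -1.1]
opening: 0.02
```

```bash
python3 st.py; python3 -c "
from h import *
for n in('side','top'):
    im=cv2.cvtColor(robot.read_camera(n),cv2.COLOR_RGB2BGR);cv2.imwrite(f'pics/{n}16.png',im)
    c=im[160:240,260:340] if n=='side' else im[100:220,200:360]
    cv2.imwrite(f'pics/{n}16c.png',cv2.resize(c,None,fx=7,fy=7,interpolation=cv2.INTER_CUBIC))
"
```

```text
t 28.7 lane [161.8  41.1  60.7] world [ 0.6263 -0.0452  0.0607] ang -3.87 lane ang -0.09 op 0.02 F [ 0.61 -0.4  -1.13] q [-0.18  0.67  1.46 -0.03  0.98 -0.1 ]
```

View pics/side16c.png

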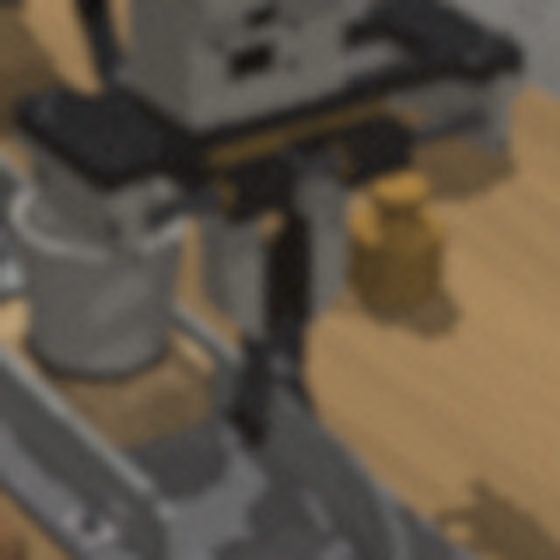

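Request:
play_rows:
  moves:
    - [[0.001,0,-0.0005,0,-1],[0.001,0,0,0,-1],[0,0,0,0,-1],[0,0,0,0,-0.5],[0,0,0,0,-0.4],[0,0,0,0,-0.3],[0,0,0,0,-0.2],[0,0,0,0,0.0],[0,0,0,0,0.4],[0,0,0,0,0.6]]

```text
time: 29.8
tool_pos: [0.6257, -0.0446, 0.0586]
tool_rot: [0.813, 1.527, -0.826]
contact_force: [-0.3, 0.4, -0.5]
opening: 0.0563
```

```bash
python3 st.py; python3 -c "
from h import *
for n in('side','top'):
    im=cv2.cvtColor(robot.read_camera(n),cv2.COLOR_RGB2BGR);cv2.imwrite(f'pics/{n}17.png',im)
    c=im[160:240,260:340] if n=='side' else im[100:220,200:360]
    cv2.imwrite(f'pics/{n}17c.png',cv2.resize(c,None,fx=7,fy=7,interpolation=cv2.INTER_CUBIC))
o,p,a=state();l=w2lane(L,[p])[0]
go([(l[0],l[1],l[2]+d,0) for d in (.005,.015,.03,.045,.06,.08,.1,.12,.14,.15)],1)
"
```

```text
t 29.8 lane [161.1  41.7  58.6] world [ 0.6257 -0.0446  0.0586] ang -3.86 lane ang -0.08 op 0.0563 F [-0.25  0.37 -0.48] q [-0.18  0.67  1.46 -0.03  0.97 -0.09]
t 29.9 lane [161.3  41.7  58.7]
[[[-0.005, 0.0002, 0.0001, -0.1, 1.0],[-0.01, 0.0003, 0.0003, 0.0, 1.0],[-0.015, 0.0005, 0.0004, 0.0, 1.0],[-0.015, 0.0005, 0.0004, 0.0, 1.0],[-0.015, 0.0005, 0.0004, 0.0, 1.0],[-0.02, 0.0006, 0.0006, 0.0, 1.0],[-0.02, 0.0006, 0.0006, 0.0, 1.0],[-0.02, 0.0006, 0.0006, 0.0, 1.0],[-0.02, 0.0006, 0.0006, 0.0, 1.0],[-0.01, 0.0003, 0.0003, 0.0, 1.0]]]
```

View pics/side17c.png

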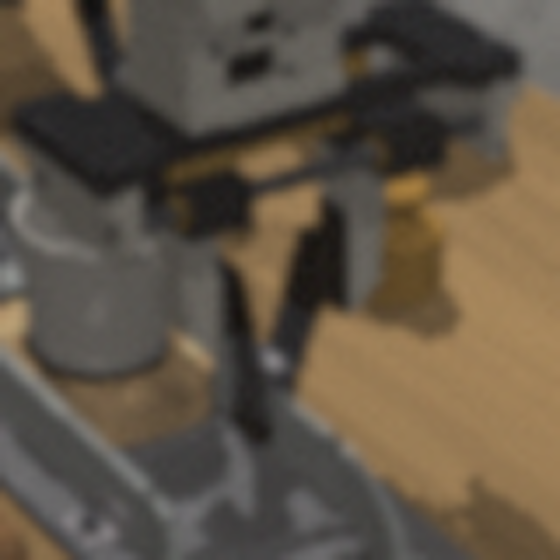

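Request:
play_rows:
  moves:
    - [[0,0,0,0,1],[0,0,0,0,1],[0,0,0,0,1],[-0.005,0,0,0,1],[-0.01,0.0003,0.0003,0,1],[-0.015,0.0005,0.0005,0,1],[-0.02,0.0005,0.0005,0,1],[-0.025,0.0006,0.0006,0,1],[-0.03,0.001,0.0015,0,1],[-0.03,0.001,0.0015,0,1]]

```text
time: 30.9
tool_pos: [0.6238, -0.0451, 0.199]
tool_rot: [0.748, 1.531, -0.891]
contact_force: [0.4, -0.3, -0.0]
opening: 0.0921
```

```bash
python3 st.py; python3 -c "
from h import *
o,p,a=state();l=w2lane(L,[p])[0]
go([(l[0]-.012*i,l[1]-.025*i,.23,0) for i in range(1,11)],1)
"
```

```text
t 30.9 lane [159.3  41.1 199. ] world [ 0.6238 -0.0451  0.199 ] ang -3.86 lane ang -0.08 op 0.0921 F [ 0.38 -0.35 -0.03] q [-0.18  0.53  1.3  -0.03  1.28 -0.11]
t 30.9 lane [159.3  41.1 199. ]
[[[-0.0306, -0.0111, 0.0259, -0.1, 1.0],[0.0004, -0.012, 0.025, 0.0, 1.0],[0.0004, -0.012, 0.025, 0.0, 1.0],[0.0004, -0.012, 0.025, 0.0, 1.0],[0.0004, -0.012, 0.025, 0.0, 1.0],[0.0004, -0.012, 0.025, 0.0, 1.0],[0.0004, -0.012, 0.025, 0.0, 1.0],[0.0004, -0.012, 0.025, 0.0, 1.0],[0.0004, -0.012, 0.025, 0.0, 1.0],[0.0004, -0.012, 0.025, 0.0, 1.0]]]
```

Request:
play_rows:
  moves:
    - [[-0.03,-0.011,0.025,0,1],[0,-0.012,0.025,0,1],[0,-0.012,0.025,0,1],[0,-0.012,0.025,0,1],[0,-0.012,0.025,0,1],[0,-0.012,0.025,0,1],[0,-0.01,0.02,0,1],[0,-0.005,0.01,0,1],[0,0,0,0,1],[0,0,0,0,1]]

```text
time: 31.9
tool_pos: [0.5247, -0.2234, 0.2494]
tool_rot: [0.961, 1.509, -0.675]
contact_force: [-0.6, 0.4, -0.1]
opening: 0.0918
```

```bash
python3 st.py; python3 -c "
from h import *
for n in('side','top'):
    im=cv2.cvtColor(robot.read_camera(n),cv2.COLOR_RGB2BGR);cv2.imwrite(f'pics/{n}18.png',im)
    c=im[130:250,220:380] if n=='side' else im[100:220,200:360]
    cv2.imwrite(f'pics/{n}18c.png',cv2.resize(c,None,fx=5,fy=5,interpolation=cv2.INTER_CUBIC))
print(robot.spot_in('side','clamp_grip'),robot.spot_in('top','clamp_grip'))
"
```

```text
t 31.9 lane [  72.1 -143.4  249.4] world [ 0.5247 -0.2234  0.2494] ang -3.7 lane ang 0.08 op 0.0918 F [-0.59  0.4  -0.13] q [-0.53  0.38  1.41 -0.01  1.29 -0.46]
[{'point': [228.4, 166.0], 'score': 0.79}, {'point': [274.2, 167.8], 'score': 0.64}] [{'point': [179.4, 145.0], 'score': 0.84}, {'point': [135.6, 199.5], 'score': 0.75}, {'point': [342.0, 138.8], 'score': 0.64}, {'point': [285.8, 182.1], 'score': 0.48}, {'point': [288.6, 257.9], 'score': 0.29}]
```

View pics/side18c.png

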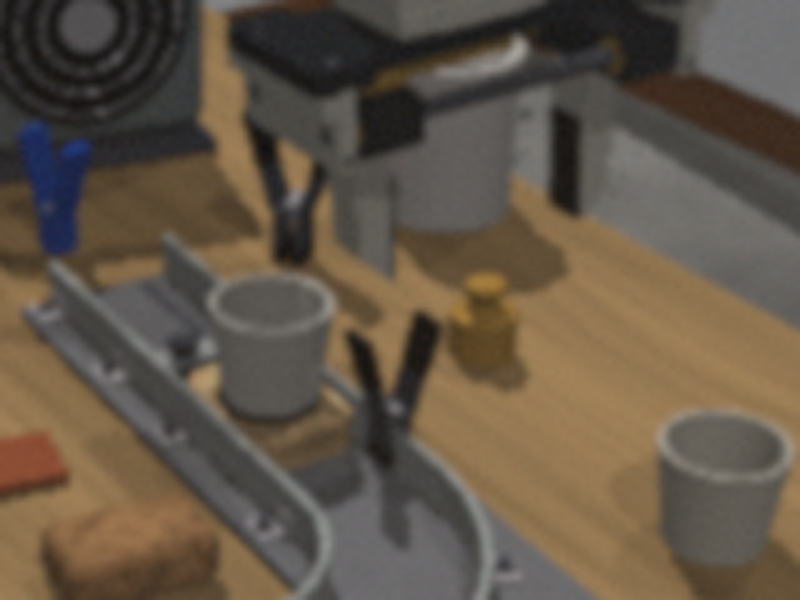

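View pics/top18c.png

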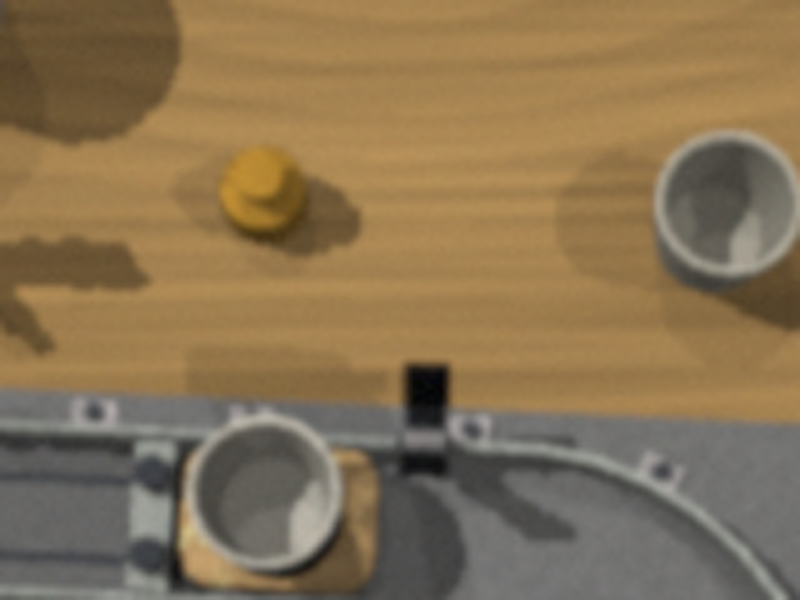

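```bash
python3 -c "
from h import *
f=lambda p:(w2lane(L,p)[0]*1000).round(1)
T=lambda u,v:(200+(u+.5)/5-.5,100+(v+.5)/5-.5)
S=lambda u,v:(220+(u+.5)/5-.5,130+(v+.5)/5-.5)
print('tip',f(tri(S(427,322),T(427,369))[0]),'pivot',f(tri(S(395,408),T(424,435))[0]),f(atz('top',T(424,435),.042)))
print('front',f(atz('top',T(181,525),.026)),'rear',f(atz('top',T(379,520),.026)),'stop',f(atz('top',T(177,500),.03)),'cup',f(atz('top',T(265,494),.086)))
print(robot.observe()['contact_force'])
robot.hand_in()
"
```

```text
tip [183.   42.8  91.6] pivot [162.7  42.5  41.9] [162.4  42.6  42. ]
front [115.2 159.7  26. ] rear [122.2  62.7  26. ] stop [126.9 161.9  30. ] cup [123.  114.1  86. ]
[0.41701715 0.23952095 0.17678225]
the job is handed in; nothing more can be done
```

The carrier is up against the end stop with the wet cup standing on it. The spring clamp is clipped upright on the outer rail behind it. I handed the job in at about 32 s of the 72 s allowed; no verdict is reported, so these are my own measurements from the last pictures:

- **Carrier:** its front is about 2 mm short of the stop face. It stalled there, and the push force read 6 N at most, well under the 35 N limit.
- **Cup:** it stands upright, about 4 mm off the carrier's middle, within the 14 mm allowed.
- **Clamp:** it sits over the rail with its middle about 20 mm behind the carrier's rear face, so its near edge is about 1 cm away. It was let go 2 mm lower than it was parked, which puts the jaws about 22 mm down the rail. The measured pivot height of 42 mm agrees.
- **Robot:** open and clear of everything, with no contact force. In the last pictures the other things look where they were, but I compared them only by eye.

- **Close clearance:** I pushed with only about 3 mm of finger on the carrier, because the gripper body passed only about 1–3 mm above the cup's rim. I saw no sign of it touching the cup.
- **Tool tilt:** the tool drifted to about 3° of tilt over the run and I could not correct it. The clamp still let go upright.
- **Networks:** the detector called for the clamp missed it in the last side picture. My clamp check therefore rests on points I picked in the two views.

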